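# Release the handpiece battery through the latch slot and put it on charge

## Task

Change the flat battery of the handpiece control unit: take the release pin from the punch stand, put it down into the narrow slot in the top of the unit at the slot's battery end, and slide it gently along the slot, away from the battery, until it has pushed the hidden spring tab back and the battery pops up; do not force the latch. Then put the pin back in its hole in the stand, fully home, lift the battery out and set it upright down in the bay of the charging base, leaving the pliers and the ring box alone.

Things in the scene. Friction and masses are not known exactly. Their poses are not given: they have to be found in the camera images.
- unit: control unit of a cordless handpiece: fixed grey box 120 (x) x 150 (y) x 62 (z) mm; origin at the centre of its underside, on the table; -x is its front (knob, socket), z up. In its flat top, 4 mm thick: the battery well, 67 (x) x 39 (y) mm, centred at x 8, y -34 mm, and the release slot, 8 mm wide (x), y 6 to 62 mm, at x = 8 mm. Pressing the pin on it with 25 N or more is too much
- slot_entry (a point): middle of the slot's width at the level of the unit's top, 7 mm from the slot's battery end; axes as the unit's, +y along the slot away from the battery. Below it the slot is free to 18 mm deep. The tab under the slot cannot be measured: a blade across it, 8 to 18 mm below the unit's top, its face toward the battery anywhere from 9 to 31 mm in +y from this point (see bolt)
- slot_end (a point): middle of the slot's other end, at the level of the unit's top, 49 mm in +y from slot_entry; axes as the unit's
- bolt: the hidden latch bolt inside the unit, with the tab (3 mm thick) standing on it; origin fixed in the bolt, not at the tab (it does not tell where the tab is); axes as the unit's. Pushed by the tab in +y it yields to a spring, about 2 N at first, 4 to 7 N later, frees the battery after 3 to 6 mm and meets a hard stop at 7 mm; let go, it springs back. More than 10 N from the pin bends the tab
- pack_centre (a point): battery, a loose grey block 64 (x) x 36 (y) x 45 (z) mm, about 130 g; the point is its centre, 22.5 mm above its underside; z up. At first it sits flush in the unit's well, latched, and cannot be gripped; when freed, a spring plate lifts it about 21 mm, so that its top 20 mm stand clear and can be gripped across the 36 mm (y). It lifts straight out of the well (1.5 mm play at each side)
- pin: release pin, a steel drift 96 mm long, 50 g: a round shank 5 mm thick and 40 mm long with a tapered tip, and above it a square body 12 x 12 x 55 mm to grip; origin at the tip, z up the pin, x and y square to the flats. At the start it stands upright and home in its hole in the stand
- pin_grip (a point): centre of the pin's square body, 67.5 mm above its tip; axes as the pin's
- pin_tip (a point): the tip of the pin; axes as the pin's
- stand_hole (a point): mouth of the pin's hole in the wooden punch stand, a fixed block 110 (x) x 46 (y) x 46 (z) mm; round, 9 mm wide, 46 mm deep, 36 mm from the block's centre in -x; +x runs along the row to two fixed ball-ended punches (40 and 72 mm away, up to 100 mm above the table). Home: the shoulder of the pin's body rests on the stand, its tip 40 mm below this point
- charger_bay (a point): centre of the floor of the bay in the black charging base, a fixed low block 100 (x) x 66 (y) x 18 (z) mm; the floor is 8 mm above the table, the bay 70 (x) x 42 (y) mm and 10 mm deep, its long side along x; the pack stands in it with its long side along x, either way round
- ring_box: small padded ring box, 54 x 50 x 43 mm, a bystander; origin at the centre of its underside
- flat_pliers: flat-nosed pliers lying on the table, 38 x 134 x 9 mm, a bystander; origin at the centre of the underside
Mind the look-alikes: they are no part of the job. What is shaped like the pin but orange is not meant.

How it is judged:
By the outcome, as a careful person would: the job done as asked, in the order asked, and still so for the second after the job is handed in, with the robot touching nothing.
It also fails if it takes over 72 s, if anything falls off the work surface, if the arm or the gripper's body presses on something with over 40 N, if the wrist force passes 120 N, or if a joint passes its speed limit or range.

## Robot

A 6-joint arm with a two-finger parallel gripper is mounted at the origin on a cart in front of the work surface, level with it; the furniture and walls round the work are solid. World frame = base frame: x ahead of the robot, y to its left, z up, the work surface at z = 0. Lengths are in m, angles in rad, forces in N, time in s.
With the tool pointing down it reaches from about 0.25 to 0.775 m from the base axis. Payload 8.9 kg.
Tool frame: the origin (TCP) lies at the very end of the fingers, on their centre line; the grasp point (between the pads) lies 19 mm behind it; y points along the fingers, x is the direction in which the jaws open and shut, and the axes are right-handed (so a half turn about y gives the same grasp; the last joint's range is limited). The gripper opens to 85 mm and grips with 20 to 120 N. Pads are 22 mm wide; open, the fingers measure 114 mm over their backs; the gripper's body (76 mm by 85 mm) begins 54 mm behind the grasp point. The pads swing forward as they close: fully open they stand 13 mm farther back than shut.
Start: joints at [1.071, 0.291, -0.153, 1.127, 0, 1.431], TCP at [0.185, 0.491, 0.231] pointing down, gripper open.
Joint ranges: [-2.52, 2.52], [-0.91, 1.74], [-1.3, 1.37], [-1.96, 2.02], [-1.52, 1.47], [-3.14, 3.14]. Speed limits (rad/s): [2.22, 2.22, 2.79, 3.14, 3.14, 3.14].

## Interface

Orientations are given as a rotation vector (axis times angle).
In Python, from station import status, snapshot, arm gives the robot as it stands. The module is installed in compiled form; this text tells all that it offers.
- The arm moves only by the shell command python3 -m jog 'ROWS' [FORCE]. ROWS is JSON, a list of rows, each an object of numbers: "tx", "ty", "tz": the shift along the tool's x, y, z in mm; "wx", "wy", "wz": the turn, a rotation vector about the tool's x, y, z in rad; "grip": the opening, from 0 (shut) to 1 (fully open). In form: [{"tx": .., "ty": .., "tz": .., "wx": .., "wy": .., "wz": .., "grip": ..}, ...]. A call has 1 to 20 rows; each row is the pose to reach, as a shift and turn from the pose measured when the call began, along the tool's axes at that moment; what a row does not reach only later rows make up. A row lasts 1/12 s, in which the tool goes at most 41.7 mm and 7.16 degrees, less where a joint would pass 70% of its speed; a pose out of reach is approached as far as the arm can. A call with a gripper value outside its range is refused whole. The fingers move at their own pace and stop on an object; FORCE is the grip in N (left out, the last holds). Time passes only in rows, so rows that repeat a pose let the fingers close. It gives the time, the measured TCP pose, the force and the opening at its end, in the units of the state.
- status.state(): the state, without advancing time (a new reading comes with each control period).
- snapshot(name): name is "scene" or "top" or "wrist"; returns a dict with "image" (480x640x3 uint8, blue, green, red), "camera_matrix" (3x3 intrinsics, pixels), "T" (4x4, takes a point from camera to world coordinates); the wrist camera has in their place "mount" (4x4, takes a point from camera to tool coordinates, whose origin is the TCP and whose axes are the tool frame's). Camera axes: x right, y down, z forward; pixel columns grow to the right and rows downward; lengths in m; the calibration is good to about 2 mm. A picture is of the moment at which its call begins: read the wrist's pose just before it. There is no depth.
- arm.finish_job(): hands the job in, once; it reports no verdict.
The state is a dict: "clock": time; "q": joint angles; "qvel": joint speeds; "tau": joint torques, N m; "tcp_pos": TCP position; "ee_rot": TCP orientation; "wrist_force": force on the tool from outside, world axes, zero at the start; "moment": the same for the moment, N m; "width": finger opening in m.
Only numpy, scipy, OpenCV 4.12 (cv2) and the standard library are available. Lean on these libraries where they do the work, as an engineer would, in place of code of your own. Each camera call takes 0.05 s, during which the arm holds its last target.

## Working session

There is one attempt and no reset: what is moved stays moved. The work goes in short steps, Python scripts to look and compute and a shell command to move; the robot and the scene stay as the last step left them, time stands still between calls to the robot, and variables do not carry over. Pictures are saved under pics/ and viewed, and the job is handed in when it is done.

```bash
mkdir -p pics
python3 - <<'E'
from station import status, snapshot
import cv2, numpy as np
s=status.state()
print({k:np.round(v,4) for k,v in s.items()})
for n in ["scene","top","wrist"]:
    d=snapshot(n); cv2.imwrite(f"pics/{n}0.png",d["image"]); print(n,d["camera_matrix"],np.round(d.get("T",d.get("mount")),4).tolist())
    np.savez(f"{n}0.npz",**d)
E
```

```text
{'clock': np.float64(0.0), 'q': array([ 1.0707,  0.2913, -0.1541,  1.1267, -0.    ,  1.4315]), 'qvel': array([-0.    , -0.0011, -0.0011,  0.0017,  0.0001, -0.0011]), 'tau': array([ 1.00000e-04, -5.37142e+01,  3.31366e+01,  1.59000e-02,
       -2.00000e-04, -0.00000e+00]), 'tcp_pos': array([0.1851, 0.4908, 0.2307]), 'ee_rot': array([-1.3592, -0.9385,  0.9405]), 'wrist_force': array([0.307 , 0.7757, 0.7891]), 'moment': array([-0.0002, -0.0303,  0.0135]), 'width': np.float64(0.0852)}
scene [[489.15106072   0.         323.19886867]
 [  0.         489.15106072 242.67191223]
 [  0.           0.           1.        ]] [[-0.6328, -0.4592, 0.6234, -0.0239], [-0.7743, 0.3759, -0.5091, 0.446], [-0.0006, -0.8049, -0.5934, 0.5982], [0.0, 0.0, 0.0, 1.0]]
top [[487.5595005    0.         323.43316907]
 [  0.         487.5595005  235.56760512]
 [  0.           0.           1.        ]] [[0.0025, -0.9843, 0.1766, 0.3631], [-1.0, -0.002, 0.0029, -0.0375], [-0.0026, -0.1766, -0.9843, 1.1681], [0.0, 0.0, 0.0, 1.0]]
wrist [[388.77148544   0.         312.63990113]
 [  0.         388.77148544 238.48782743]
 [  0.           0.           1.        ]] [[1.0, 0.0014, -0.001, -0.0004], [0.0014, -0.2884, 0.9575, -0.1434], [0.0011, -0.9575, -0.2884, 0.0743], [0.0, 0.0, 0.0, 1.0]]
```

View pics/scene0.png

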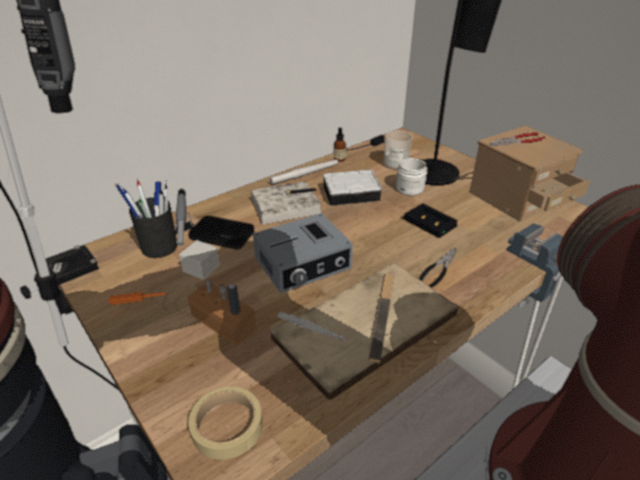

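View pics/top0.png

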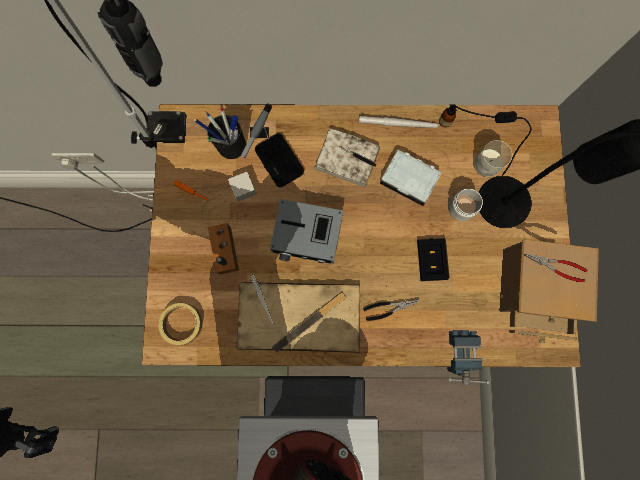

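View pics/wrist0.png

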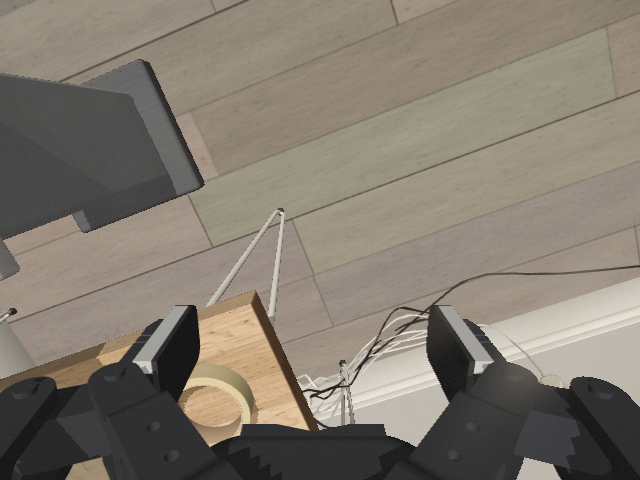

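Run:
```python
import cv2
t=cv2.imread("pics/top0.png"); s=cv2.imread("pics/scene0.png")
def c(im,x,y,w,h,k,n): cv2.imwrite(f"pics/{n}.png",cv2.resize(im[y:y+h,x:x+w],None,fx=k,fy=k,interpolation=cv2.INTER_CUBIC))
c(t,165,160,190,140,4.2,"t_a"); c(s,90,180,270,190,2.95,"s_a"); c(t,390,210,100,90,6,"t_b")
```

```text
(no output)
```

View pics/t_a.png

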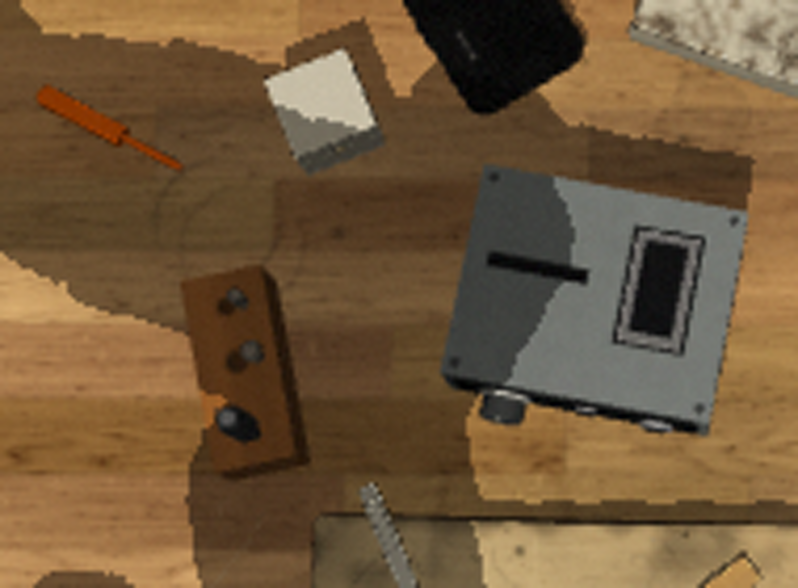

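View pics/s_a.png

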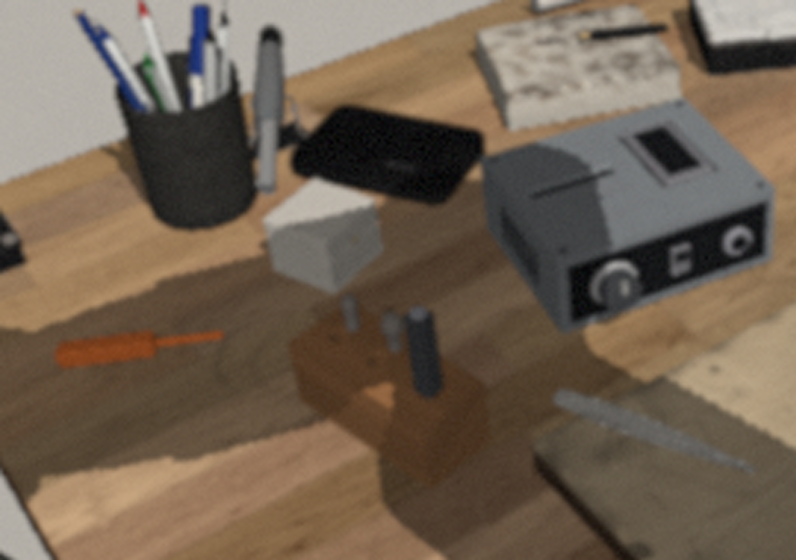

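View pics/t_b.png

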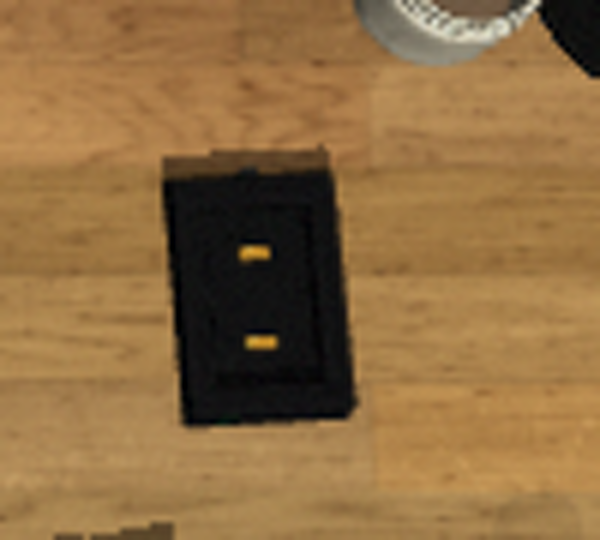

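```bash
cat > h.py <<'E'
import numpy as np, cv2
from scipy.spatial.transform import Rotation as R
from station import status, snapshot
def st(): return status.state()
def tool(s=None):
    s=s or st(); T=np.eye(4); T[:3,:3]=R.from_rotvec(s["ee_rot"]).as_matrix(); T[:3,3]=s["tcp_pos"]; return T
def snap(n,name):
    T=tool(); d=snapshot(n); 
    d["Tw"]=d["T"] if "T" in d else T@d["mount"]
    cv2.imwrite(f"pics/{name}.png",d["image"]); np.savez(name+".npz",**d); return d
def load(name):
    d=dict(np.load(name+".npz")); 
    if "Tw" not in d: d["Tw"]=d["T"]
    return d
def p2w(d,uv,z):
    uv=np.atleast_2d(np.array(uv,float)); r=np.c_[uv,np.ones(len(uv))]@np.linalg.inv(d["camera_matrix"]).T
    r=r@d["Tw"][:3,:3].T; o=d["Tw"][:3,3]; return o+r*((z-o[2])/r[:,2])[:,None]
def w2p(d,P):
    P=np.atleast_2d(P); c=(P-d["Tw"][:3,3])@d["Tw"][:3,:3]; c=c@d["camera_matrix"].T; return c[:,:2]/c[:,2:]
def crop(name,x,y,w,h,k,out):
    im=cv2.imread(f"pics/{name}.png"); cv2.imwrite(f"pics/{out}.png",cv2.resize(im[y:y+h,x:x+w],None,fx=k,fy=k,interpolation=cv2.INTER_CUBIC))
def to_tool(dw,T=None):
    "world shift (m) -> tool mm"
    T=tool() if T is None else T
    return np.round(1000*T[:3,:3].T@np.array(dw),1)
def down_R(yaw):
    "tool rotation, y down, tool x (jaws) at world yaw"
    x=np.array([np.cos(yaw),np.sin(yaw),0]); y=np.array([0,0,-1.]); return np.c_[x,y,np.cross(x,y)]
def plan(tcp,yaw):
    T=tool(); dr=R.from_matrix(T[:3,:3].T@down_R(yaw)).as_rotvec()
    print("from",np.round(T[:3,3],4),"shift mm",to_tool(np.array(tcp)-T[:3,3],T),"turn",np.round(dr,4))
E
python3 - <<'E'
from h import *
T=tool(); print(np.round(T[:3,:3],3), "jaw yaw",np.arctan2(T[1,0],T[0,0]))
d=load("top0")
f=lambda l,x0=165,y0=160,k=4.2: (np.array(l)+.5)/k-.5+[x0,y0]
print("unit",np.round(p2w(d,f([(487,167),(747,210),(708,432),(445,380)]),.062),3).tolist())
print("slot",np.round(p2w(d,f([(588,277),(488,260)]),.062),3).tolist())
print("stand top",np.round(p2w(d,f([(182,283),(262,267),(297,460),(224,478)]),.046),3).tolist())
print("pin top",np.round(p2w(d,f([(232,418)]),.101),3), np.round(p2w(d,f([(245,432)]),.046),3))
print("bay",np.round(p2w(d,f([(165,183),(330,168),(355,412),(185,425)],390,210,6),.018),3).tolist())
E
```

```text
[[ 0.353 -0.    -0.936]
 [ 0.936 -0.001  0.353]
 [-0.001 -1.     0.   ]] jaw yaw 1.2100253815921722
unit [[0.647, 0.066, 0.062], [0.623, -0.078, 0.062], [0.499, -0.057, 0.062], [0.527, 0.087, 0.062]]
slot [[0.585, 0.009, 0.062], [0.594, 0.065, 0.062]]
stand top [[0.584, 0.237, 0.046], [0.594, 0.193, 0.046], [0.485, 0.169, 0.046], [0.475, 0.209, 0.046]]
pin top [[0.501 0.194 0.101]] [[0.501 0.198 0.046]]
bay [[0.559, -0.258, 0.018], [0.565, -0.324, 0.018], [0.468, -0.33, 0.018], [0.463, -0.263, 0.018]]
```

```bash
python3 -c "
from h import *
plan([0.47,0.17,0.26],1.8)"
```

```text
from [0.1852 0.4909 0.2309] shift mm [-199.8  -29.  -379.8] turn [-4.0e-04 -5.9e-01 -8.0e-04]
```

```bash
python3 -m jog '[{"tx":-100,"ty":-29,"tz":-190,"wy":-0.3},{"tx":-100,"ty":-29,"tz":-190,"wy":-0.3},{"tx":-100,"ty":-29,"tz":-190,"wy":-0.3},{"tx":-200,"ty":-29,"tz":-380,"wy":-0.59},{"tx":-200,"ty":-29,"tz":-380,"wy":-0.59},{"tx":-200,"ty":-29,"tz":-380,"wy":-0.59},{"tx":-200,"ty":-29,"tz":-380,"wy":-0.59},{"tx":-200,"ty":-29,"tz":-380,"wy":-0.59},{"tx":-200,"ty":-29,"tz":-380,"wy":-0.59},{"tx":-200,"ty":-29,"tz":-380,"wy":-0.59},{"tx":-200,"ty":-29,"tz":-380,"wy":-0.59},{"tx":-200,"ty":-29,"tz":-380,"wy":-0.59},{"tx":-200,"ty":-29,"tz":-380,"wy":-0.59},{"tx":-200,"ty":-29,"tz":-380,"wy":-0.59}]'
python3 -c "
from h import *
print(st()['qvel'],tool());snap('wrist','w1')"
```

```text
[-0.0002636  -0.0015687   0.00197907  0.00107097  0.00034865  0.00048505] [[ 3.52995509e-01 -4.70280568e-04 -9.35624898e-01  1.85155066e-01]
 [ 9.35624579e-01 -7.89524591e-04  3.52995786e-01  4.90937382e-01]
 [-9.04705923e-04 -9.99999578e-01  1.61307423e-04  2.30910279e-01]
 [ 0.00000000e+00  0.00000000e+00  0.00000000e+00  1.00000000e+00]]invalid input
```

View pics/w1.png

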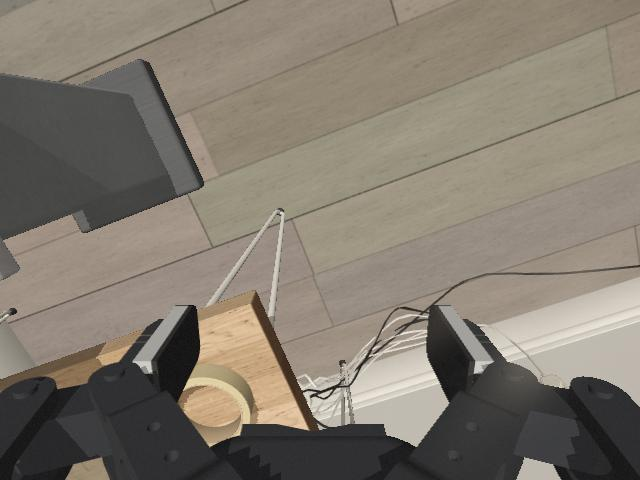

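```bash
python3 -m jog '[{"tx":-33,"ty":-5,"tz":-25,"wx":0,"wy":-0.1,"wz":0,"grip":1}]'
```

```text
clock: 0.28
tcp_pos: [0.1963, 0.4548, 0.2346]
ee_rot: [-1.32, -1.014, 1.015]
wrist_force: [0.7, -1.6, 1.0]
width: 0.0857
```

```bash
python3 -c "
from h import *
plan([0.47,0.17,0.26],1.8)"
```

```text
from [0.1963 0.4548 0.2346] shift mm [-204.4  -25.9 -337.9] turn [-1.400e-03 -4.904e-01  4.000e-04]
```

```bash
python3 -m jog '[{"tx":-20,"ty":-20,"tz":-33,"wx":0,"wy":-0.1,"wz":0,"grip":1},{"tx":-40,"ty":-26,"tz":-66,"wx":0,"wy":-0.2,"wz":0,"grip":1},{"tx":-60,"ty":-26,"tz":-99,"wx":0,"wy":-0.3,"wz":0,"grip":1},{"tx":-80,"ty":-26,"tz":-132,"wx":0,"wy":-0.4,"wz":0,"grip":1},{"tx":-100,"ty":-26,"tz":-165,"wx":0,"wy":-0.49,"wz":0,"grip":1},{"tx":-120,"ty":-26,"tz":-198,"wx":0,"wy":-0.49,"wz":0,"grip":1},{"tx":-140,"ty":-26,"tz":-231,"wx":0,"wy":-0.49,"wz":0,"grip":1},{"tx":-160,"ty":-26,"tz":-264,"wx":0,"wy":-0.49,"wz":0,"grip":1},{"tx":-180,"ty":-26,"tz":-297,"wx":0,"wy":-0.49,"wz":0,"grip":1},{"tx":-195,"ty":-26,"tz":-322,"wx":0,"wy":-0.49,"wz":0,"grip":1},{"tx":-204,"ty":-26,"tz":-338,"wx":0,"wy":-0.49,"wz":0,"grip":1},{"tx":-204,"ty":-26,"tz":-338,"wx":0,"wy":-0.49,"wz":0,"grip":1},{"tx":-204,"ty":-26,"tz":-338,"wx":0,"wy":-0.49,"wz":0,"grip":1}]'
python3 -c "
from h import *
print(st()['qvel'],tool());snap('wrist','w1')"
```

```text
clock: 1.37
tcp_pos: [0.4703, 0.1698, 0.2597]
ee_rot: [-1.091, -1.373, 1.375]
wrist_force: [0.3, -0.3, -0.0]
width: 0.0854
[ 0.03791382 -0.0176175  -0.01550879  0.0021711   0.00594155  0.00850254] [[-2.24835514e-01 -2.24561060e-03 -9.74394144e-01  4.70348216e-01]
 [ 9.74396228e-01  4.99226105e-04 -2.24837145e-01  1.69771170e-01]
 [ 9.91339671e-04 -9.99997354e-01  2.07587074e-03  2.59686318e-01]
 [ 0.00000000e+00  0.00000000e+00  0.00000000e+00  1.00000000e+00]]
```

View pics/w1.png

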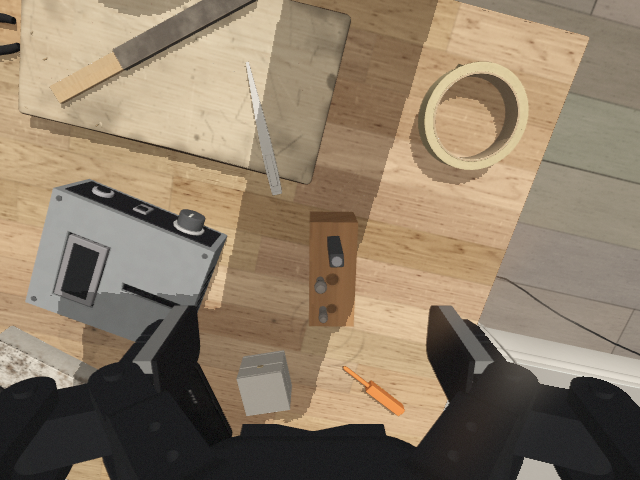

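```bash
python3 -c "
from h import *
crop('w1',295,200,75,135,5,'w1a');crop('w1',20,170,220,180,3.6,'w1b')"
```

```text
(no output)
```

View pics/w1a.png

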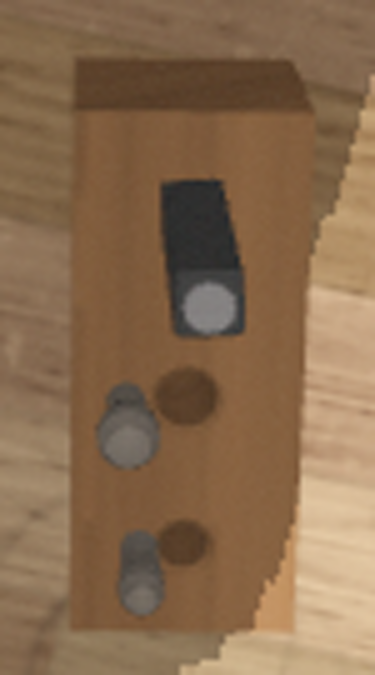

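View pics/w1b.png

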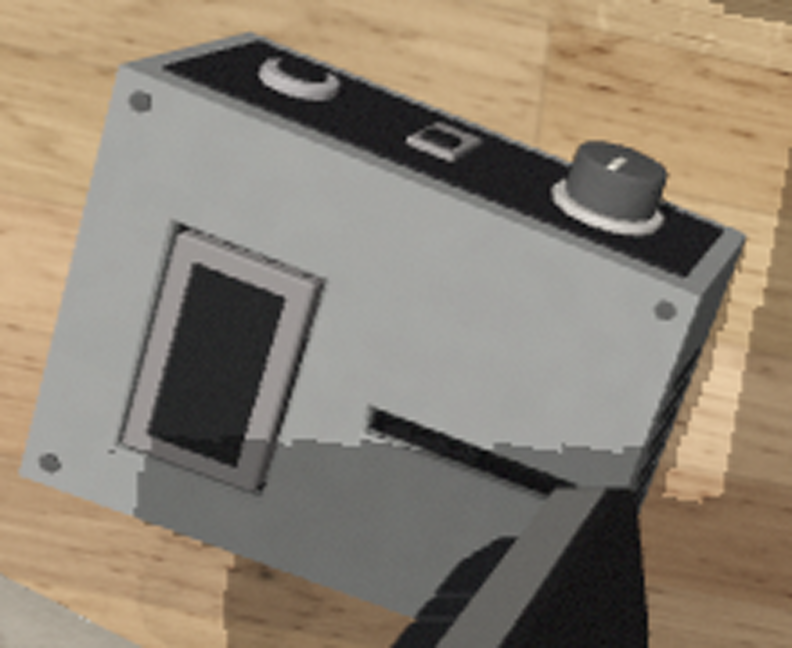

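Run:
```python
from h import *
d=load("w1")
f=lambda l,x0,y0,k: (np.array(l)+.5)/k-.5+[x0,y0]
P=p2w(d,f([(77,108),(312,108),(293,630),(72,630)],295,200,5),.046); print("stand",np.round(P,4).tolist())
c=P.mean(0); e=(P[3]+P[2]-P[0]-P[1]); print(c,"yaw",np.arctan2(e[1],e[0])); a=np.arctan2(e[1],e[0])
print("hole pred",c-0.036*np.array([np.cos(a),np.sin(a),0]))
Q=p2w(d,f([(172,270),(245,268),(245,332),(178,338)],295,200,5),.101); print("pintop",np.round(Q,4).tolist(),Q.mean(0))
print("pin base", p2w(d,f([(162,182),(222,180)],295,200,5),.046))
u=f([(122,67),(697,296),(20,473)],20,170,3.6)
U=p2w(d,u,.062); print("unit -x-y, -x+y, +x-y",np.round(U,4).tolist())
S=p2w(d,f([(372,420),],20,170,3.6),.062); print("slot battery end",S)
W=p2w(d,f([(175,222),(327,280),(262,492),(118,442)],20,170,3.6),.062); print("well",W.tolist(),W.mean(0))
for v in (U[1]-U[0], ): print("unit y yaw-90",np.arctan2(v[1],v[0])-np.pi/2, np.linalg.norm(v))
v=U[2]-U[0]; print("x yaw",np.arctan2(v[1],v[0]),np.linalg.norm(v))
```

```text
stand [[0.4858, 0.1709, 0.046], [0.4758, 0.2142, 0.046], [0.5835, 0.2389, 0.046], [0.5938, 0.1946, 0.046]]
[0.53471832 0.20463733 0.046     ] yaw 0.22084703296664257
hole pred [0.49959268 0.1967513  0.046     ]
pintop [[0.4955, 0.1895, 0.101], [0.4925, 0.2011, 0.101], [0.5033, 0.2038, 0.101], [0.5069, 0.1933, 0.101]] [0.4995354  0.19690083 0.101     ]
pin base [[0.49638095 0.18998775 0.046     ]
 [0.49339999 0.20107927 0.046     ]]
unit -x-y, -x+y, +x-y [[0.5038, -0.057, 0.062], [0.5306, 0.0894, 0.062], [0.6209, -0.0792, 0.062]]
slot battery end [[0.58421985 0.01110159 0.062     ]]
well [[0.5408970986597554, -0.042352513415599646, 0.062], [0.5477495963615624, -0.00362976753678676, 0.062], [0.611941926136877, -0.015775885523346272, 0.062], [0.6058098904894653, -0.05400730478593371, 0.062]] [ 0.57659963 -0.02894137  0.062     ]
unit y yaw-90 -0.1809397663467598 0.1488256906002345
x yaw -0.18706938878568552 0.11914362481170793
```

```bash
python3 -c "
from h import *
plan([0.4996,0.1968,0.0545],1.8)"
```

```text
from [0.4697 0.1704 0.2598] shift mm [ 18.7 205.2 -35.5] turn [-0.0021 -0.0011  0.0011]
```

```bash
python3 -m jog '[{"tx":19,"ty":20,"tz":-35.5,"wx":0,"wy":0,"wz":0,"grip":1},{"tx":19,"ty":50,"tz":-35.5,"wx":-0.002,"wy":0,"wz":0,"grip":1},{"tx":19,"ty":80,"tz":-35.5,"wx":-0.002,"wy":0,"wz":0,"grip":1},{"tx":19,"ty":110,"tz":-35.5,"wx":-0.002,"wy":0,"wz":0,"grip":1},{"tx":19,"ty":110,"tz":-35.5,"wx":-0.002,"wy":0,"wz":0,"grip":1}]'
python3 -c "
from h import *
plan([0.4996,0.1968,0.0545],1.8)
snap('wrist','w2')"
```

```text
clock: 1.83
tcp_pos: [0.4953, 0.1974, 0.1449]
ee_rot: [-1.085, -1.37, 1.381]
wrist_force: [-2.0, -0.6, -0.9]
width: 0.0853
from [0.4953 0.1974 0.1449] shift mm [-1.7 90.3 -4.8] turn [-0.0087  0.0008  0.0012]
```

View pics/w2.png

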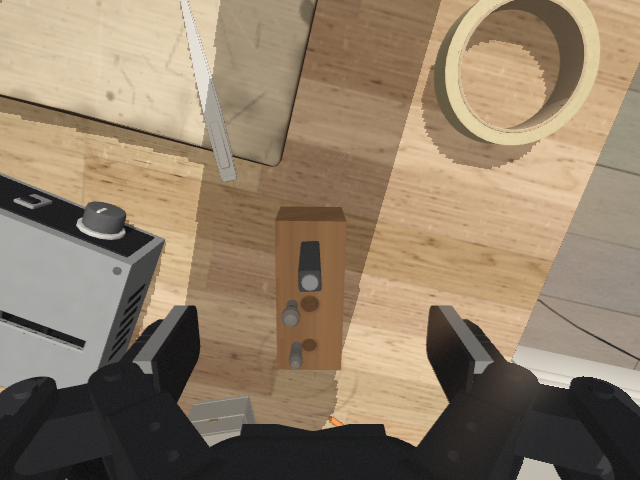

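```bash
python3 -m jog '[{"tx":-1,"ty":30,"tz":-5,"wx":-0.009,"wy":0,"wz":0,"grip":1},{"tx":-1,"ty":60,"tz":-5,"wx":-0.009,"wy":0,"wz":0,"grip":1},{"tx":-1,"ty":80,"tz":-5,"wx":-0.009,"wy":0,"wz":0,"grip":1},{"tx":-1,"ty":90,"tz":-5,"wx":-0.009,"wy":0,"wz":0,"grip":1},{"tx":-1,"ty":90,"tz":-5,"wx":-0.009,"wy":0,"wz":0,"grip":1},{"tx":-1,"ty":90,"tz":-5,"wx":-0.009,"wy":0,"wz":0,"grip":1}]'
python3 -c "
from h import *
plan([0.4996,0.1968,0.0545],1.8)
snap('wrist','w3')"
```

```text
clock: 2.38
tcp_pos: [0.5022, 0.1983, 0.0594]
ee_rot: [-1.093, -1.381, 1.373]
wrist_force: [0.4, 0.1, 0.4]
width: 0.0857
from [0.5022 0.1983 0.0594] shift mm [-0.8  4.9  2.8] turn [0.0048 0.0011 0.0013]
```

View pics/w3.png

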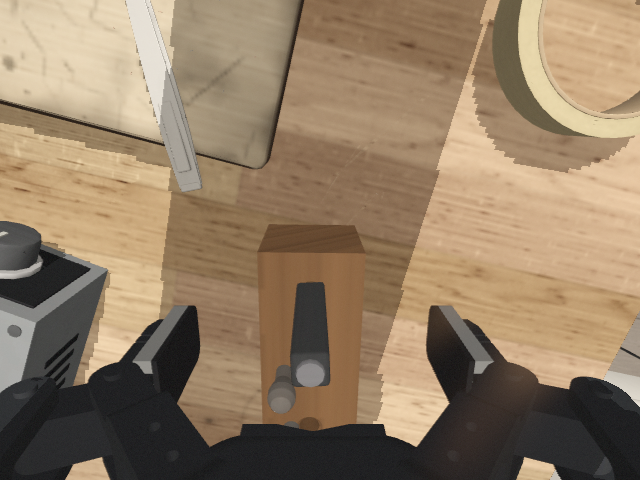

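```bash
python3 -c "
from h import *
d=load('w3'); print(p2w(d,[(310,372)],.101), p2w(d,[(311,283)],.046))
print(w2p(d,tool()[:3,3]+tool()[:3,:3]@[0,-.0466,0]))"
python3 -m jog '[{"tx":-1,"ty":5,"tz":3,"wx":0.005,"wy":0,"wz":0,"grip":1},{"tx":-1,"ty":5,"tz":3,"wx":0.005,"wy":0,"wz":0,"grip":0.8},{"tx":-1,"ty":5,"tz":3,"wx":0.005,"wy":0,"wz":0,"grip":0.6}]' 60
python3 -c "
from h import *
plan([0.4996,0.1968,0.0545],1.8);print(st()['qvel'])"
```

```text
[[0.50085798 0.19719791 0.101     ]] [[0.49551591 0.19604757 0.046     ]]
[[311.95779631 388.32121695]]
clock: 2.68
tcp_pos: [0.5004, 0.1967, 0.0555]
ee_rot: [-1.092, -1.379, 1.375]
wrist_force: [-0.9, 0.5, 0.4]
width: 0.0639
from [0.5004 0.1967 0.0555] shift mm [0.3 1.  0.7] turn [0.0019 0.0008 0.0013]
[-0.00040734  0.00502854 -0.00258377 -0.00174351  0.00079865 -0.00038209]
```

```bash
python3 -m jog '[{"tx":0.2,"ty":1,"tz":0,"wx":0.002,"wy":0,"wz":0,"grip":0.3},{"tx":0.2,"ty":1,"tz":0,"wx":0.002,"wy":0,"wz":0,"grip":0},{"tx":0.2,"ty":1,"tz":0,"wx":0.002,"wy":0,"wz":0,"grip":0},{"tx":0.2,"ty":1,"tz":0,"wx":0.002,"wy":0,"wz":0,"grip":0},{"tx":0.2,"ty":1,"tz":0,"wx":0.002,"wy":0,"wz":0,"grip":0},{"tx":0.2,"ty":1,"tz":0,"wx":0.002,"wy":0,"wz":0,"grip":0},{"tx":0.2,"ty":1,"tz":0,"wx":0.002,"wy":0,"wz":0,"grip":0}]' 60
python3 -c "
from h import *
plan([0.4996,0.1968,0.0545],1.8);snap('wrist','w4');print(tool())"
```

```text
clock: 3.27
tcp_pos: [0.5003, 0.1969, 0.0546]
ee_rot: [-1.09, -1.377, 1.376]
wrist_force: [-0.7, -0.7, 3.6]
width: 0.0114
from [0.5003 0.1969 0.0546] shift mm [0.1 0.1 0.8] turn [-0.      0.0009  0.0013]
[[-2.28056448e-01 -2.37412169e-04 -9.73647883e-01  5.00389387e-01]
 [ 9.73647111e-01  1.22750500e-03 -2.28056566e-01  1.96892530e-01]
 [ 1.24930105e-03 -9.99999218e-01 -4.87847570e-05  5.46387797e-02]
 [ 0.00000000e+00  0.00000000e+00  0.00000000e+00  1.00000000e+00]]
```

View pics/w4.png

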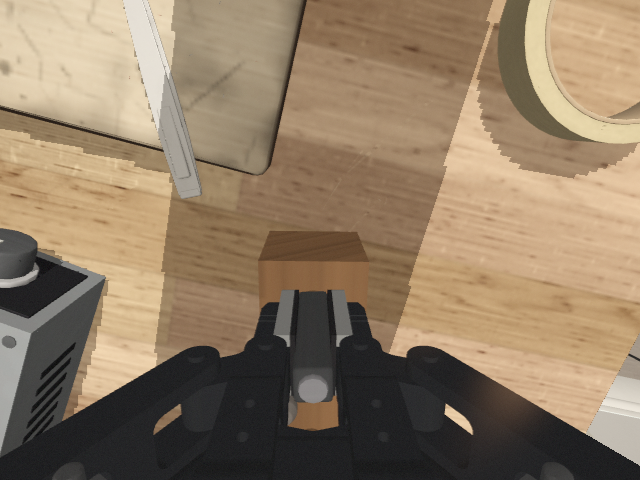

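```bash
python3 -m jog '[{"tx":0,"ty":-8,"tz":0,"wx":0,"wy":0,"wz":0,"grip":0},{"tx":0,"ty":-20,"tz":0,"wx":0,"wy":0,"wz":0,"grip":0},{"tx":0,"ty":-40,"tz":0,"wx":0,"wy":0,"wz":0,"grip":0},{"tx":0,"ty":-70,"tz":0,"wx":0,"wy":0,"wz":0,"grip":0},{"tx":0,"ty":-100,"tz":0,"wx":0,"wy":0,"wz":0,"grip":0},{"tx":0,"ty":-130,"tz":0,"wx":0,"wy":0,"wz":0,"grip":0},{"tx":0,"ty":-140,"tz":0,"wx":0,"wy":0,"wz":0,"grip":0},{"tx":0,"ty":-140,"tz":0,"wx":0,"wy":0,"wz":0,"grip":0}]' 80
python3 - <<'E'
from h import *
d=snap('wrist','w5')
# unit frame from w1
y=np.arctan2(.0268,.0)# placeholder
a=-0.183
Rz=R.from_euler('z',a).as_matrix()
d1=load('w1'); 
L=np.array([[-60,-75,62],[-60,75,62],[60,-75,62],[8-33.5,-34-19.5,62],[8-33.5,-34+19.5,62],[8+33.5,-34+19.5,62],[8+33.5,-34-19.5,62]])/1e3
f=lambda l,x0,y0,k: (np.array(l)+.5)/k-.5+[x0,y0]
W=p2w(d1,f([(122,67),(697,296),(20,473),(175,222),(327,280),(262,492),(118,442)],20,170,3.6),.062)
A,_=cv2.estimateAffinePartial2D(L[:,:2].astype(np.float32)*1000,W[:,:2].astype(np.float32)*1000) 
s=np.hypot(A[0,0],A[1,0]); a=np.arctan2(A[1,0],A[0,0]); print("scale",s,"yaw",a)
g=lambda x,y: (A@[x,y,1])/1000
print("entry",g(8,13),"end",g(8,62),"centre",g(0,0),"res",np.round(np.array([A@[*l[:2]*1000,1] for l in L])-W[:,:2]*1000,1).tolist())
plan([*g(8,13),0.062+0.0486+0.06],a+np.pi/2)
E
```

```text
clock: 3.98
tcp_pos: [0.5021, 0.1972, 0.1976]
ee_rot: [-1.094, -1.381, 1.373]
wrist_force: [0.1, -0.5, -0.3]
width: 0.0108
scale 0.9905795670525749 yaw -0.1822469267460514
entry [0.58540081 0.01665234] end [0.5941979  0.06438689] centre [0.57527349 0.00542433] res [[-0.5, 0.1], [-0.3, -0.1], [-0.6, 0.8], [-0.1, 0.2], [0.1, -0.5], [1.2, -0.4], [0.3, -0.1]]
from [0.501  0.1969 0.1955] shift mm [-194.8   24.7  -41. ] turn [0.002  0.4123 0.0017]
```

View pics/w5.png

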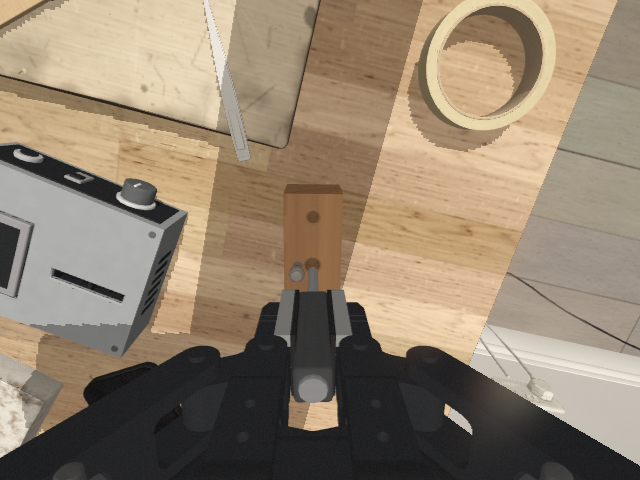

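```bash
python3 -c "
from h import *
print('hole',p2w(load('w5'),[(313,217)],.046))"
python3 -m jog '[{"tx":-20,"ty":0,"tz":-4,"wx":0,"wy":0.1,"wz":0,"grip":0},{"tx":-45,"ty":0,"tz":-10,"wx":0,"wy":0.2,"wz":0,"grip":0},{"tx":-75,"ty":5,"tz":-20,"wx":0,"wy":0.3,"wz":0,"grip":0},{"tx":-110,"ty":10,"tz":-28,"wx":0,"wy":0.4,"wz":0,"grip":0},{"tx":-145,"ty":15,"tz":-33,"wx":0.002,"wy":0.412,"wz":0.002,"grip":0},{"tx":-175,"ty":20,"tz":-38,"wx":0.002,"wy":0.412,"wz":0.002,"grip":0},{"tx":-190,"ty":25,"tz":-41,"wx":0.002,"wy":0.412,"wz":0.002,"grip":0},{"tx":-195,"ty":25,"tz":-41,"wx":0.002,"wy":0.412,"wz":0.002,"grip":0},{"tx":-195,"ty":25,"tz":-41,"wx":0.002,"wy":0.412,"wz":0.002,"grip":0},{"tx":-195,"ty":25,"tz":-41,"wx":0.002,"wy":0.412,"wz":0.002,"grip":0}]' 80
python3 -c "
from h import *
d=snap('wrist','w6');d=snap('top','t6');d=snap('scene','s6')
T=tool();print(T,w2p(load('w6'),T[:3,3]+T[:3,:3]@[0,.0486,0]))
plan([0.5854,0.01665,0.062+0.0486+.012],-0.182+np.pi/2)"
```

```text
hole [[0.499574   0.19700219 0.046     ]]
clock: 4.87
tcp_pos: [0.5846, 0.0173, 0.1696]
ee_rot: [-1.288, -1.073, 1.075]
wrist_force: [-0.4, 0.0, -0.9]
width: 0.011
[[ 1.79297080e-01 -1.35106292e-04 -9.83794968e-01  5.85059319e-01]
 [ 9.83794977e-01  4.58125591e-05  1.79297075e-01  1.77824016e-02]
 [ 2.08460022e-05 -9.99999990e-01  1.41130949e-04  1.70474890e-01]
 [ 0.00000000e+00  0.00000000e+00  0.00000000e+00  1.00000000e+00]] [[314.50549576 270.02989308]]
from [0.5851 0.0178 0.1705] shift mm [-1.1 47.9 -0.5] turn [-0.0001  0.0017  0.    ]
```

View pics/w6.png

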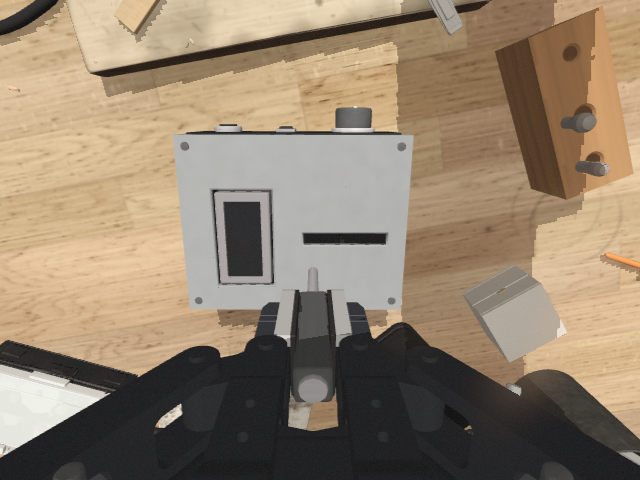

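```bash
python3 -c "
from h import *
crop('w6',285,215,120,70,6.6,'w6a')"
```

```text
(no output)
```

View pics/w6a.png

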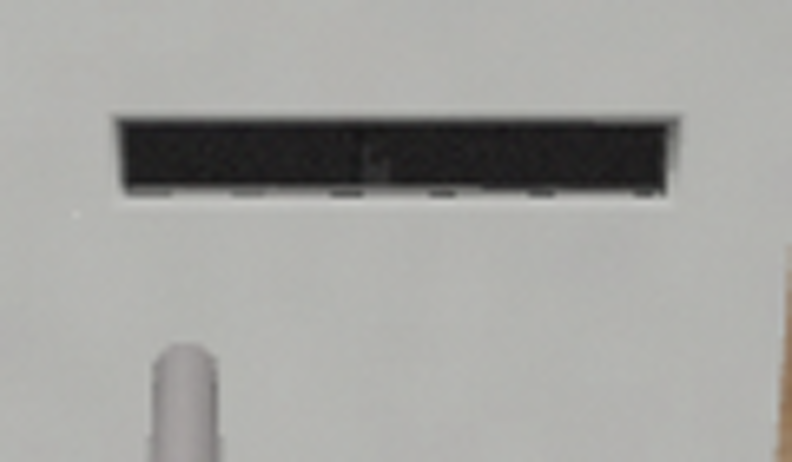

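Run:
```python
from h import *
d=load('w6'); f=lambda l,x0,y0,k: (np.array(l)+.5)/k-.5+[x0,y0]
P=p2w(d,f([(116,119),(681,119),(667,194),(122,192)],285,215,6.6),.062); print(np.round(P,4).tolist())
b=(P[0]+P[3])/2; e=(P[1]+P[2])/2; v=(e-b)/np.linalg.norm(e-b); print(np.linalg.norm(e-b),np.arctan2(v[1],v[0])-np.pi/2)
print("entry",b+v*.007, p2w(d,f([(360,150)],285,215,6.6),.053))
t=tool(); print("tip",p2w(d,f([(185,345)],285,215,6.6),t[2,3]-.0486), t[:3,3])
```

```text
[[0.5801, 0.0105, 0.062], [0.5904, 0.067, 0.062], [0.5981, 0.0646, 0.062], [0.5879, 0.0096, 0.062]]
0.056677011466815884 -0.18213570407224045
entry [0.58525307 0.01691254 0.062     ] [[0.59053251 0.03447898 0.053     ]]
tip [[0.58311613 0.01712209 0.12187489]] [0.58505932 0.0177824  0.17047489]
```

```bash
python3 -m jog '[{"tx":-1,"ty":15,"tz":-0.4,"wx":0,"wy":0,"wz":0,"grip":0},{"tx":-1,"ty":35,"tz":-0.4,"wx":0,"wy":0,"wz":0,"grip":0},{"tx":-1,"ty":50,"tz":-0.4,"wx":0,"wy":0,"wz":0,"grip":0},{"tx":-1,"ty":50,"tz":-0.4,"wx":0,"wy":0,"wz":0,"grip":0},{"tx":-1,"ty":50,"tz":-0.4,"wx":0,"wy":0,"wz":0,"grip":0}]' 80
python3 -c "
from h import *
d=snap('wrist','w7')
T=tool();print(T,w2p(load('w7'),T[:3,3]+T[:3,:3]@[0,.0486,0]))
plan([0.5853,0.0168,0.062+0.0486+.012],-0.182+np.pi/2)
crop('w7',245,165,180,130,4.4,'w7a')"
```

```text
clock: 5.43
tcp_pos: [0.5847, 0.0176, 0.1205]
ee_rot: [-1.288, -1.075, 1.077]
wrist_force: [-0.4, -0.4, -0.3]
width: 0.0109
[[ 1.78307117e-01  4.64632474e-04 -9.83974774e-01  5.85441007e-01]
 [ 9.83974881e-01 -2.42858438e-06  1.78307135e-01  1.73980314e-02]
 [ 8.04576196e-05 -9.99999892e-01 -4.57619716e-04  1.21304850e-01]
 [ 0.00000000e+00  0.00000000e+00  0.00000000e+00  1.00000000e+00]] [[313.2358    270.7293427]]
from [0.5854 0.0174 0.1213] shift mm [-0.6 -1.3  0. ] turn [0.0005 0.0027 0.0001]
```

View pics/w7a.png

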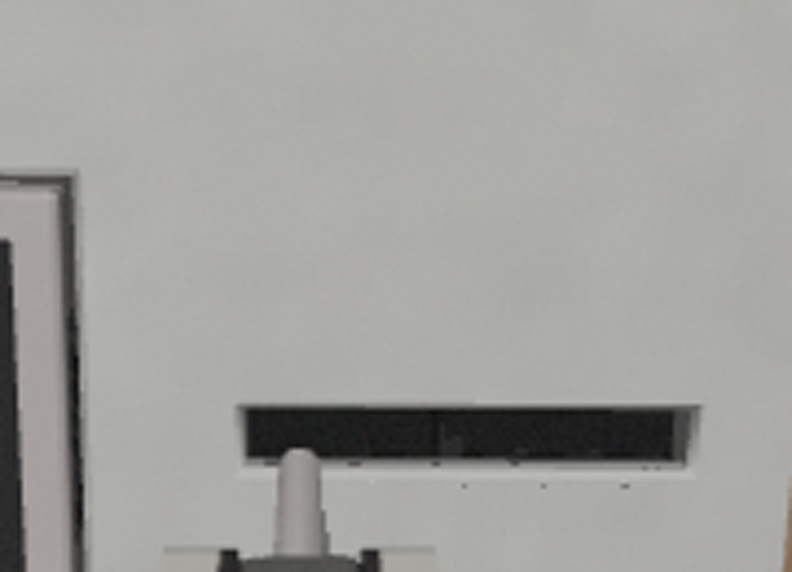

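Run:
```python
from h import *
d=load('w7'); f=lambda l,x0,y0,k: (np.array(l)+.5)/k-.5+[x0,y0]
P=p2w(d,f([(238,406),(702,406),(687,466),(246,464)],245,165,4.4),.062); print(np.round(P,4).tolist())
b=(P[0]+P[3])/2; e=(P[1]+P[2])/2; v=(e-b)/np.linalg.norm(e-b); print(np.linalg.norm(e-b),np.arctan2(v[1],v[0])-np.pi/2)
print("entry",b+v*.007, p2w(d,f([(436,430)],245,165,4.4),.053))
t=tool(); print("tip",p2w(d,f([(301,449)],245,165,4.4),t[2,3]-.0486), t[:3,3])
```

```text
[[0.5802, 0.0102, 0.062], [0.5904, 0.0673, 0.062], [0.5981, 0.0646, 0.062], [0.588, 0.0098, 0.062]]
0.056866261517523845 -0.17992229118737346
entry [0.5853129  0.01688569 0.062     ] [[0.59107614 0.03425876 0.053     ]]
tip [[0.5831919  0.017692   0.07270485]] [0.58544101 0.01739803 0.12130485]
```

```bash
python3 -m jog '[{"tx":-0.6,"ty":4,"tz":0,"wx":0,"wy":0,"wz":0,"grip":0},{"tx":-0.6,"ty":8,"tz":0,"wx":0,"wy":0,"wz":0,"grip":0},{"tx":-0.6,"ty":12,"tz":0,"wx":0,"wy":0,"wz":0,"grip":0},{"tx":-0.6,"ty":15,"tz":0,"wx":0,"wy":0,"wz":0,"grip":0},{"tx":-0.6,"ty":15,"tz":0,"wx":0,"wy":0,"wz":0,"grip":0},{"tx":-0.6,"ty":15,"tz":0,"wx":0,"wy":0,"wz":0,"grip":0}]' 80
python3 -c "
from h import *
d=snap('wrist','w8')
plan([0.5853,0.0168,0.0951],-0.181+np.pi/2);print(st()['wrist_force'])
crop('w8',245,165,180,130,4.4,'w8a')"
```

```text
clock: 5.98
tcp_pos: [0.5852, 0.0167, 0.1061]
ee_rot: [-1.289, -1.076, 1.076]
wrist_force: [-0.0, -0.5, -0.7]
width: 0.011
from [0.5853 0.0168 0.1063] shift mm [ 0.  11.2  0.1] turn [0.0004 0.0016 0.0001]
[-0.22931624 -0.18234029  0.23031779]
```

View pics/w8a.png

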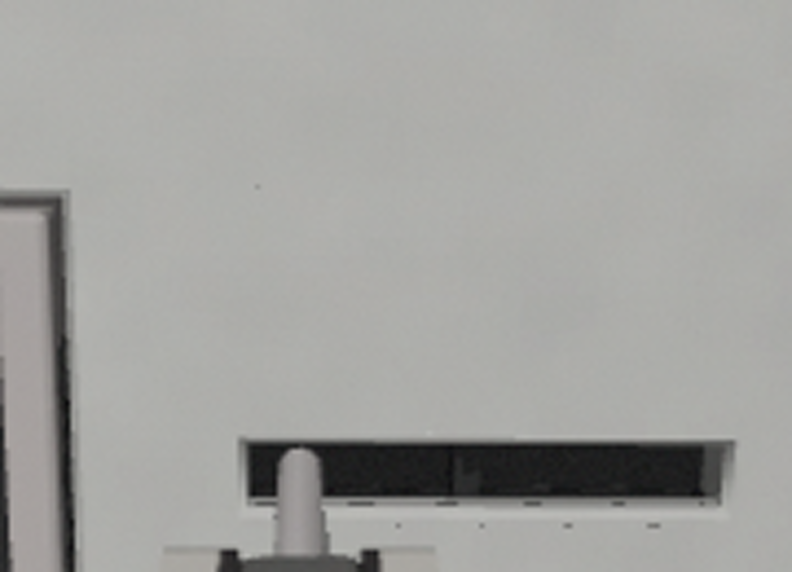

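```bash
python3 -m jog '[{"tx":0,"ty":3,"tz":0,"wx":0,"wy":0,"wz":0,"grip":0},{"tx":0,"ty":6,"tz":0,"wx":0,"wy":0,"wz":0,"grip":0},{"tx":0,"ty":9,"tz":0,"wx":0,"wy":0.001,"wz":0,"grip":0},{"tx":0,"ty":11,"tz":0,"wx":0,"wy":0.001,"wz":0,"grip":0},{"tx":0,"ty":11,"tz":0,"wx":0,"wy":0.001,"wz":0,"grip":0}]' 80
python3 -c "
from h import *
d=snap('wrist','w9')
plan([0.5853,0.0168,0.0951],-0.181+np.pi/2);print(st()['wrist_force'])"
```

```text
clock: 6.45
tcp_pos: [0.585, 0.0168, 0.0947]
ee_rot: [-1.289, -1.075, 1.075]
wrist_force: [0.2, 0.4, -1.5]
width: 0.0107
from [0.5851 0.0168 0.095 ] shift mm [ 0.1 -0.1 -0.2] turn [-0.0003  0.0006  0.    ]
[ 0.55538337  0.91075342 -0.52759654]
```

View pics/w9.png

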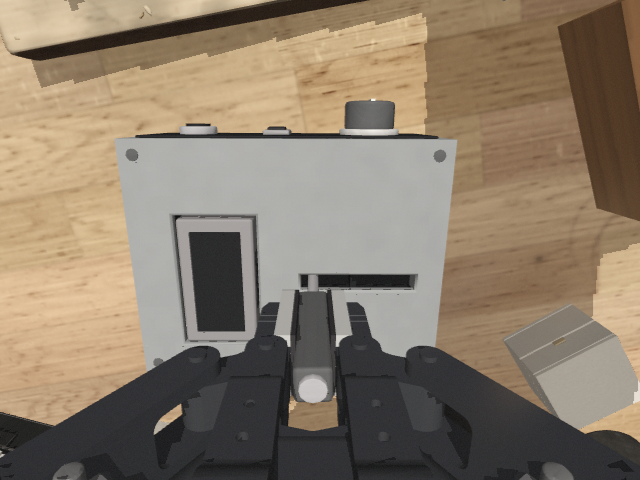

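```bash
python3 -m jog '[{"tx":2,"ty":0,"tz":-0.2,"wx":0,"wy":0,"wz":0,"grip":0},{"tx":4,"ty":0,"tz":-0.2,"wx":0,"wy":0,"wz":0,"grip":0},{"tx":6,"ty":0,"tz":-0.2,"wx":0,"wy":0,"wz":0,"grip":0},{"tx":8,"ty":0,"tz":-0.2,"wx":0,"wy":0,"wz":0,"grip":0},{"tx":10,"ty":0,"tz":-0.2,"wx":0,"wy":0,"wz":0,"grip":0},{"tx":11,"ty":0,"tz":-0.2,"wx":0,"wy":0,"wz":0,"grip":0},{"tx":12,"ty":0,"tz":-0.2,"wx":0,"wy":0,"wz":0,"grip":0},{"tx":12,"ty":0,"tz":-0.2,"wx":0,"wy":0,"wz":0,"grip":0}]' 80
python3 -c "
from h import *
d=snap('wrist','w10')
T=tool();s=st();print(s['tcp_pos'],(T[:3,:3].T@s['wrist_force']).round(2), (T[:3,:3].T@(T[:3,3]-[.5853,.0168,.0951])*1000).round(2))
crop('w10',230,240,200,80,4,'w10a')"
```

```text
clock: 7.17
tcp_pos: [0.5875, 0.0288, 0.095]
ee_rot: [-1.289, -1.075, 1.075]
wrist_force: [-0.1, 0.5, -0.5]
width: 0.011
[0.58744649 0.02864278 0.09494534] [0.35 0.47 0.16] [1.204e+01 1.500e-01 1.000e-02]
```

View pics/w10a.png

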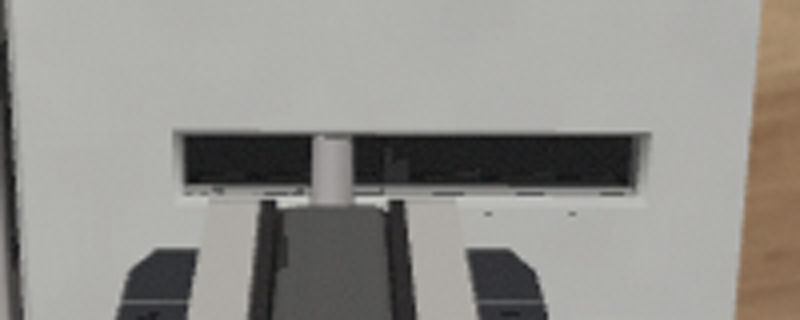

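```bash
cat > r.py <<'E'
from h import *
import sys
n=sys.argv[1]
T=tool();s=st();print("f tool",(T[:3,:3].T@s['wrist_force']).round(2),"off entry mm",(T[:3,:3].T@(T[:3,3]-[.5853,.0168,.0951])*1000).round(2))
d=snap('wrist',n); crop(n,100,190,340,170,2.3,n+'a')
E
python3 -m jog '[{"tx":1,"ty":0,"tz":0,"wx":0,"wy":0,"wz":0,"grip":0},{"tx":2,"ty":0,"tz":0,"wx":0,"wy":0,"wz":0,"grip":0},{"tx":3,"ty":0,"tz":0,"wx":0,"wy":0,"wz":0,"grip":0},{"tx":3,"ty":0,"tz":0,"wx":0,"wy":0,"wz":0,"grip":0}]' 80
python3 r.py w11
python3 -m jog '[{"tx":0.5,"ty":0,"tz":0,"wx":0,"wy":0,"wz":0,"grip":0},{"tx":1,"ty":0,"tz":0,"wx":0,"wy":0,"wz":0,"grip":0},{"tx":1,"ty":0,"tz":0,"wx":0,"wy":0,"wz":0,"grip":0}]' 80
python3 r.py w12
```

```text
clock: 7.55
tcp_pos: [0.588, 0.0317, 0.0949]
ee_rot: [-1.289, -1.075, 1.076]
wrist_force: [-0.1, -0.6, -1.0]
width: 0.0107
f tool [-0.65  1.03 -0.06] off entry mm [15.18  0.17  0.02]
clock: 7.85
tcp_pos: [0.5882, 0.0327, 0.0949]
ee_rot: [-1.289, -1.075, 1.076]
wrist_force: [0.3, 0.5, -1.5]
width: 0.0107
f tool [ 0.51  1.49 -0.19] off entry mm [16.19  0.19  0.04]
```

View pics/w12a.png

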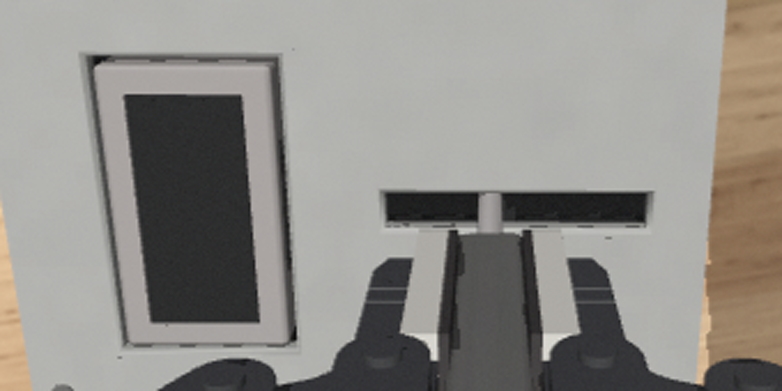

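Near contact, no reaction yet; continuing in 0.5 mm steps.

```bash
for i in 1; do
python3 -m jog '[{"tx":0.5,"ty":0,"tz":0,"wx":0,"wy":0,"wz":0,"grip":0},{"tx":1,"ty":0,"tz":0,"wx":0,"wy":0,"wz":0,"grip":0},{"tx":1,"ty":0,"tz":0,"wx":0,"wy":0,"wz":0,"grip":0}]' 80
python3 r.py w13; done
python3 -m jog '[{"tx":0.5,"ty":0,"tz":0,"wx":0,"wy":0,"wz":0,"grip":0},{"tx":1,"ty":0,"tz":0,"wx":0,"wy":0,"wz":0,"grip":0},{"tx":1,"ty":0,"tz":0,"wx":0,"wy":0,"wz":0,"grip":0}]' 80
python3 r.py w14
```

```text
clock: 8.15
tcp_pos: [0.5883, 0.0334, 0.0949]
ee_rot: [-1.289, -1.075, 1.076]
wrist_force: [0.8, -1.7, -0.2]
width: 0.0108
f tool [-1.58  0.21 -1.06] off entry mm [16.85  0.19  0.06]
clock: 8.45
tcp_pos: [0.5884, 0.0342, 0.0949]
ee_rot: [-1.29, -1.074, 1.076]
wrist_force: [-1.2, -3.6, -0.2]
width: 0.0105
f tool [-3.72  0.17  0.5 ] off entry mm [17.64  0.2   0.07]
```

```bash
python3 -m jog '[{"tx":0.7,"ty":0,"tz":0,"wx":0,"wy":0,"wz":0,"grip":0},{"tx":1.4,"ty":0,"tz":0,"wx":0,"wy":0,"wz":0,"grip":0},{"tx":1.4,"ty":0,"tz":0,"wx":0,"wy":0,"wz":0,"grip":0}]' 80
python3 r.py w15
python3 -m jog '[{"tx":0.7,"ty":0,"tz":0,"wx":0,"wy":0,"wz":0,"grip":0},{"tx":1.4,"ty":0,"tz":0,"wx":0,"wy":0,"wz":0,"grip":0},{"tx":1.4,"ty":0,"tz":0,"wx":0,"wy":0,"wz":0,"grip":0}]' 80
python3 r.py w16
```

```text
clock: 8.75
tcp_pos: [0.5886, 0.0353, 0.0949]
ee_rot: [-1.29, -1.074, 1.077]
wrist_force: [-1.3, -3.5, -0.8]
width: 0.0104
f tool [-3.69  0.85  0.65] off entry mm [18.84  0.21  0.05]
clock: 9.05
tcp_pos: [0.5889, 0.0367, 0.0948]
ee_rot: [-1.29, -1.074, 1.077]
wrist_force: [-0.1, -4.9, 0.2]
width: 0.0108
f tool [-4.9  -0.23 -0.75] off entry mm [20.19  0.22  0.06]
```

View pics/w16a.png

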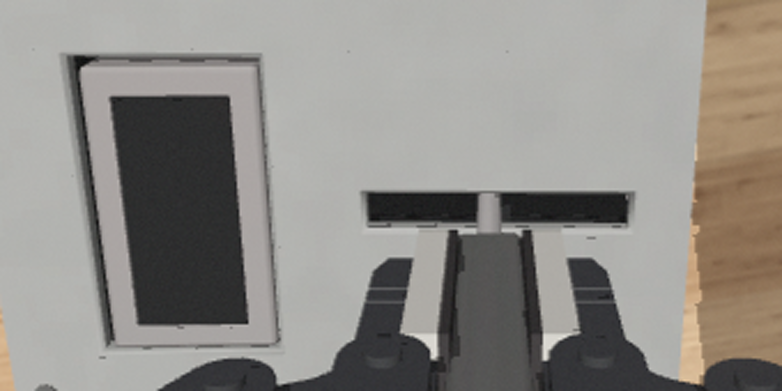

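```bash
python3 -m jog '[{"tx":0.4,"ty":0,"tz":0,"wx":0,"wy":0,"wz":0,"grip":0},{"tx":0.8,"ty":0,"tz":0,"wx":0,"wy":0,"wz":0,"grip":0},{"tx":0.8,"ty":0,"tz":0,"wx":0,"wy":0,"wz":0,"grip":0}]' 80
python3 r.py w17
```

```text
clock: 9.35
tcp_pos: [0.589, 0.0373, 0.0949]
ee_rot: [-1.29, -1.074, 1.077]
wrist_force: [-0.5, -5.3, 0.4]
width: 0.011
f tool [-5.32 -0.35 -0.49] off entry mm [20.81  0.2   0.04]
```

View pics/w17a.png

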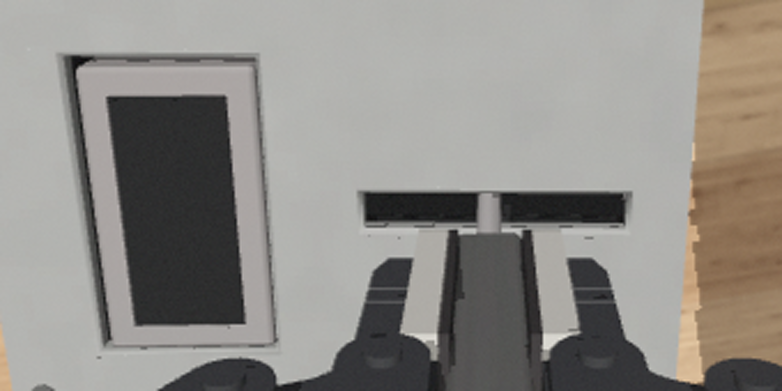

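```bash
python3 -m jog '[{"tx":0.4,"ty":0,"tz":0,"wx":0,"wy":0,"wz":0,"grip":0},{"tx":0.8,"ty":0,"tz":0,"wx":0,"wy":0,"wz":0,"grip":0},{"tx":0.8,"ty":0,"tz":0,"wx":0,"wy":0,"wz":0,"grip":0}]' 80
python3 r.py w18
```

```text
clock: 9.65
tcp_pos: [0.5891, 0.0379, 0.0949]
ee_rot: [-1.291, -1.073, 1.077]
wrist_force: [-1.1, -4.4, -0.4]
width: 0.0108
f tool [-4.56  0.36  0.32] off entry mm [21.49  0.19  0.05]
```

View pics/w18a.png

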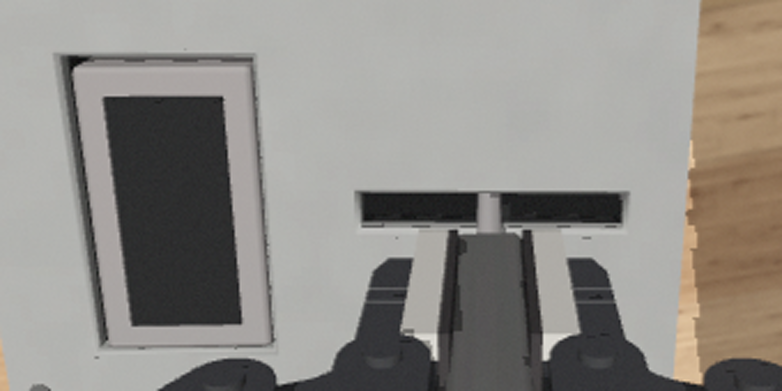

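```bash
python3 -m jog '[{"tx":0.4,"ty":0,"tz":0,"wx":0,"wy":0,"wz":0,"grip":0},{"tx":0.7,"ty":0,"tz":0,"wx":0,"wy":0,"wz":0,"grip":0},{"tx":0.7,"ty":0,"tz":0,"wx":0,"wy":0,"wz":0,"grip":0}]' 80
python3 r.py w19
```

```text
clock: 9.95
tcp_pos: [0.5893, 0.0388, 0.0949]
ee_rot: [-1.29, -1.074, 1.077]
wrist_force: [-1.1, -4.1, -0.7]
width: 0.0109
f tool [-4.19  0.71  0.33] off entry mm [22.33  0.19  0.06]
```

View pics/w19a.png

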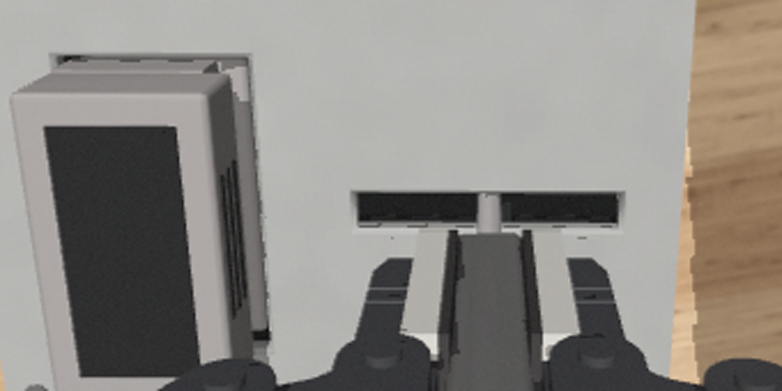

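The battery has popped up (shifted and raised in the well, left of crop). Backing off and lifting the pin.

```bash
python3 -m jog '[{"tx":-2,"ty":0,"tz":0,"wx":0,"wy":0,"wz":0,"grip":0},{"tx":-5,"ty":0,"tz":0,"wx":0,"wy":0,"wz":0,"grip":0},{"tx":-8,"ty":0,"tz":0,"wx":0,"wy":0,"wz":0,"grip":0},{"tx":-10,"ty":0,"tz":0,"wx":0,"wy":0,"wz":0,"grip":0},{"tx":-10,"ty":0,"tz":0,"wx":0,"wy":0,"wz":0,"grip":0},{"tx":-10,"ty":-8,"tz":0,"wx":0,"wy":0,"wz":0,"grip":0},{"tx":-10,"ty":-20,"tz":0,"wx":0,"wy":0,"wz":0,"grip":0},{"tx":-10,"ty":-45,"tz":0,"wx":0,"wy":0,"wz":0,"grip":0},{"tx":-10,"ty":-75,"tz":0,"wx":0,"wy":0,"wz":0,"grip":0},{"tx":-10,"ty":-105,"tz":0,"wx":0,"wy":0,"wz":0,"grip":0},{"tx":-10,"ty":-110,"tz":0,"wx":0,"wy":0,"wz":0,"grip":0}]' 80
python3 -c "
from h import *
snap('wrist','w20')
T=tool();print(T,w2p(load('w20'),T[:3,3]+T[:3,:3]@[0,.0486,0]))
plan([.5003,.1969,.0546+.06],1.8)"
```

```text
clock: 10.92
tcp_pos: [0.59, 0.0293, 0.2107]
ee_rot: [-1.295, -1.079, 1.073]
wrist_force: [1.2, -0.5, 0.3]
width: 0.0108
[[ 0.17931779  0.00602541 -0.98377275  0.58976629]
 [ 0.98379052 -0.00228031  0.17930706  0.02927015]
 [-0.00116291 -0.99997925 -0.00633664  0.20942969]
 [ 0.          0.          0.          1.        ]] [[313.31254729 267.21258405]]
from [0.5898 0.0293 0.2094] shift mm [149.   93.9 118.7] turn [ 0.006  -0.4095 -0.0024]
```

View pics/w20.png

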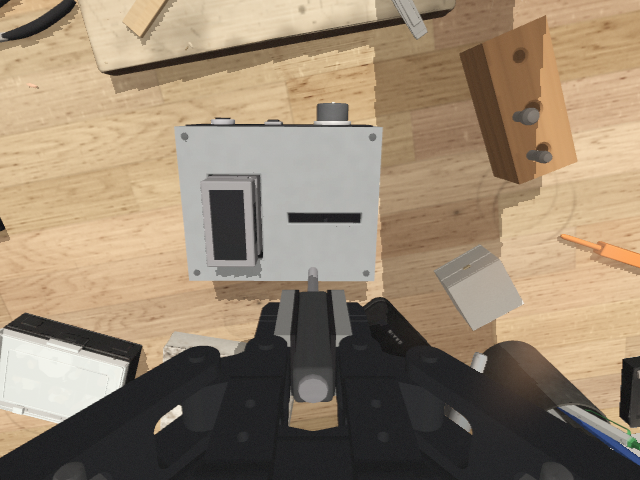

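```bash
python3 -m jog '[{"tx":15,"ty":0,"tz":12,"wx":0,"wy":-0.08,"wz":0,"grip":0},{"tx":38,"ty":0,"tz":30,"wx":0,"wy":-0.16,"wz":0,"grip":0},{"tx":64,"ty":0,"tz":51,"wx":0,"wy":-0.24,"wz":0,"grip":0},{"tx":90,"ty":0,"tz":72,"wx":0.003,"wy":-0.32,"wz":0,"grip":0},{"tx":116,"ty":0,"tz":93,"wx":0.006,"wy":-0.4,"wz":-0.002,"grip":0},{"tx":138,"ty":0,"tz":110,"wx":0.006,"wy":-0.41,"wz":-0.002,"grip":0},{"tx":149,"ty":0,"tz":118.7,"wx":0.006,"wy":-0.41,"wz":-0.002,"grip":0},{"tx":149,"ty":20,"tz":118.7,"wx":0.006,"wy":-0.41,"wz":-0.002,"grip":0},{"tx":149,"ty":40,"tz":118.7,"wx":0.006,"wy":-0.41,"wz":-0.002,"grip":0},{"tx":149,"ty":60,"tz":118.7,"wx":0.006,"wy":-0.41,"wz":-0.002,"grip":0},{"tx":149,"ty":80,"tz":118.7,"wx":0.006,"wy":-0.41,"wz":-0.002,"grip":0},{"tx":149,"ty":94,"tz":118.7,"wx":0.006,"wy":-0.41,"wz":-0.002,"grip":0},{"tx":149,"ty":94,"tz":118.7,"wx":0.006,"wy":-0.41,"wz":-0.002,"grip":0},{"tx":149,"ty":94,"tz":118.7,"wx":0.006,"wy":-0.41,"wz":-0.002,"grip":0}]' 80
python3 -c "
from h import *
snap('wrist','w21')
T=tool();print(T,w2p(load('w21'),T[:3,3]+T[:3,:3]@[0,.0486,0]))
plan([.5003,.1969,.0546+.045],1.8);crop('w21',230,170,170,140,4.6,'w21a')"
```

```text
clock: 12.13
tcp_pos: [0.4994, 0.1968, 0.1138]
ee_rot: [-1.09, -1.374, 1.378]
wrist_force: [0.3, 0.5, -0.7]
width: 0.0112
[[-2.27721631e-01 -2.86531581e-04 -9.73726233e-01  5.00234309e-01]
 [ 9.73726234e-01 -3.57621217e-04 -2.27721526e-01  1.96995377e-01]
 [-2.82975751e-04 -9.99999895e-01  3.60441404e-04  1.14776122e-01]
 [ 0.00000000e+00  0.00000000e+00  0.00000000e+00  1.00000000e+00]] [[312.57853965 271.14529828]]
from [0.5002 0.197  0.1148] shift mm [-0.1 15.2 -0. ] turn [-0.0004  0.0005 -0.0003]
```

View pics/w21a.png

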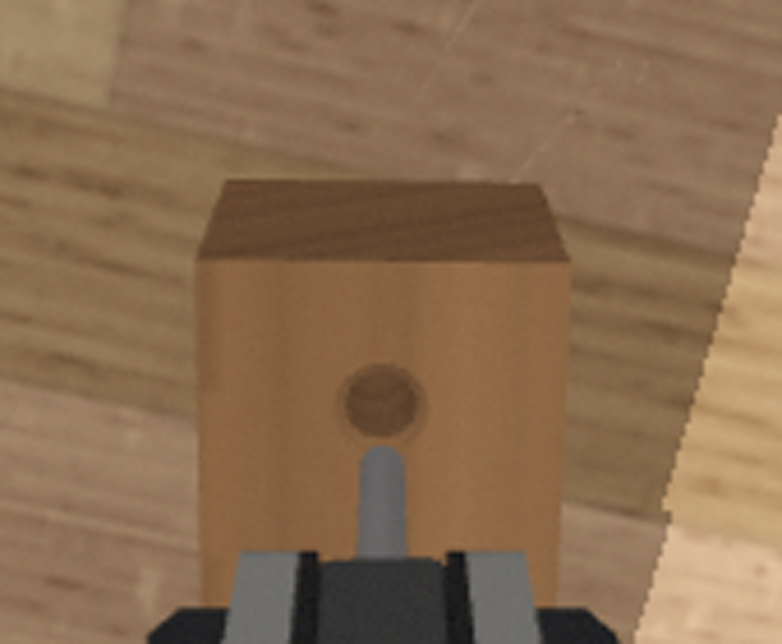

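```bash
python3 -c "
from h import *
print(p2w(load('w21'),[(381.5/4.6-.5+230,402.5/4.6-.5+170)],.046))"
python3 -m jog '[{"tx":0,"ty":8,"tz":0,"wx":0,"wy":0,"wz":0,"grip":0},{"tx":0,"ty":16,"tz":0,"wx":0,"wy":0,"wz":0,"grip":0},{"tx":0,"ty":24,"tz":0,"wx":0,"wy":0,"wz":0,"grip":0},{"tx":0,"ty":32,"tz":0,"wx":0,"wy":0,"wz":0,"grip":0},{"tx":0,"ty":32,"tz":0,"wx":0,"wy":0,"wz":0,"grip":0}]' 80
python3 -c "
from h import *
plan([.5003,.1969,.0546],1.8);print(st()['wrist_force'])"
```

```text
[[0.49945635 0.19668303 0.046     ]]
clock: 12.6
tcp_pos: [0.4991, 0.1967, 0.0809]
ee_rot: [-1.09, -1.374, 1.378]
wrist_force: [-0.3, -0.3, -0.8]
width: 0.011
from [0.4991 0.1967 0.0809] shift mm [-0.1 26.3 -1.3] turn [-0.003   0.0004 -0.0003]
[-0.34121182 -0.2824163  -0.80771398]
```

```bash
python3 -m jog '[{"tx":0,"ty":8,"tz":-0.8,"wx":-0.003,"wy":0,"wz":0,"grip":0},{"tx":0,"ty":16,"tz":-0.8,"wx":-0.003,"wy":0,"wz":0,"grip":0},{"tx":0,"ty":22,"tz":-0.8,"wx":-0.003,"wy":0,"wz":0,"grip":0},{"tx":0,"ty":24,"tz":-0.8,"wx":-0.003,"wy":0,"wz":0,"grip":0},{"tx":0,"ty":25,"tz":-0.8,"wx":-0.003,"wy":0,"wz":0,"grip":0},{"tx":0,"ty":25,"tz":-0.8,"wx":-0.003,"wy":0,"wz":0,"grip":0}]' 80
python3 -c "
from h import *
plan([.5003,.1969,.0546],1.8);print(st()['wrist_force'])"
```

```text
clock: 13.1
tcp_pos: [0.4997, 0.1968, 0.0558]
ee_rot: [-1.092, -1.376, 1.377]
wrist_force: [-1.0, 0.8, -0.4]
width: 0.0109
from [0.4997 0.1968 0.0558] shift mm [-0.1  1.2 -0.6] turn [-0.0002  0.0005 -0.0003]
[-0.95702966  0.79775378 -0.43740149]
```

```bash
python3 -m jog '[{"tx":0,"ty":0.5,"tz":0,"wx":0,"wy":0,"wz":0,"grip":0},{"tx":0,"ty":1,"tz":0,"wx":0,"wy":0,"wz":0,"grip":0},{"tx":0,"ty":1.5,"tz":0,"wx":0,"wy":0,"wz":0,"grip":0},{"tx":0,"ty":1.7,"tz":0,"wx":0,"wy":0,"wz":0,"grip":0}]' 80
python3 -c "
from h import *
plan([.5003,.1969,.0546],1.8);print(st()['wrist_force'])"
```

```text
clock: 13.43
tcp_pos: [0.5, 0.1969, 0.0546]
ee_rot: [-1.092, -1.377, 1.376]
wrist_force: [-1.6, -1.0, 6.9]
width: 0.0112
from [0.5    0.1969 0.0546] shift mm [-0.1  0.  -0.3] turn [ 0.0005  0.0005 -0.0004]
[-1.5756739  -1.0119753   6.94306199]
```

```bash
python3 -m jog '[{"tx":0,"ty":0,"tz":0,"wx":0,"wy":0,"wz":0,"grip":0.3},{"tx":0,"ty":0,"tz":0,"wx":0,"wy":0,"wz":0,"grip":0.6},{"tx":0,"ty":0,"tz":0,"wx":0,"wy":0,"wz":0,"grip":1},{"tx":0,"ty":0,"tz":0,"wx":0,"wy":0,"wz":0,"grip":1},{"tx":0,"ty":-10,"tz":0,"wx":0,"wy":0,"wz":0,"grip":1},{"tx":0,"ty":-40,"tz":0,"wx":0,"wy":0,"wz":0,"grip":1},{"tx":0,"ty":-75,"tz":0,"wx":0,"wy":0,"wz":0,"grip":1},{"tx":0,"ty":-110,"tz":0,"wx":0,"wy":0,"wz":0,"grip":1},{"tx":0,"ty":-140,"tz":0,"wx":0,"wy":0,"wz":0,"grip":1},{"tx":0,"ty":-140,"tz":0,"wx":0,"wy":0,"wz":0,"grip":1}]' 
python3 -c "
from h import *
snap('wrist','w22');snap('scene','s22')
crop('s22',160,220,130,130,4.4,'s22a')"
```

```text
clock: 14.27
tcp_pos: [0.503, 0.1977, 0.2014]
ee_rot: [-1.098, -1.385, 1.371]
wrist_force: [1.3, 0.4, -0.6]
width: 0.0853
```

View pics/w22.png

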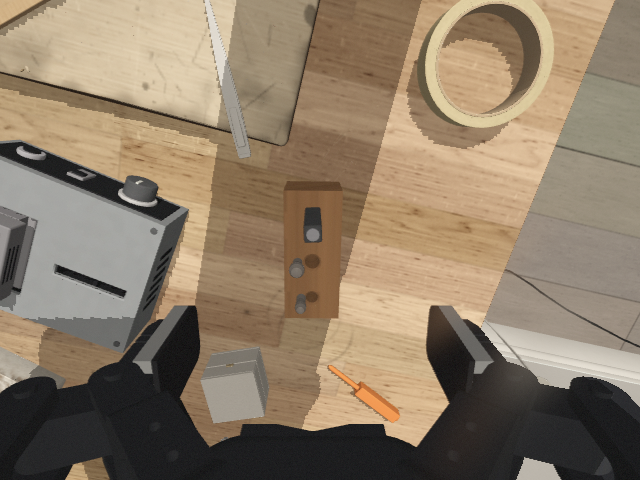

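View pics/s22a.png

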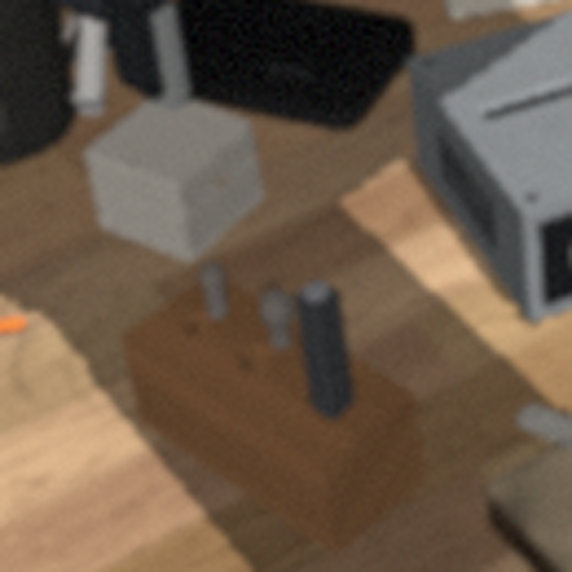

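```bash
python3 -c "
from h import *
plan([.5768-.03,-.0294,.19],np.pi/2-.181)"
```

```text
from [0.5007 0.1971 0.1963] shift mm [-231.1    6.3    6.8] turn [3.700e-03 4.107e-01 4.000e-04]
```

```bash
python3 -m jog '[{"tx":-20,"ty":0,"tz":0,"wx":0,"wy":0.08,"wz":0,"grip":1},{"tx":-50,"ty":3,"tz":1,"wx":0,"wy":0.16,"wz":0,"grip":1},{"tx":-85,"ty":6,"tz":3,"wx":0.003,"wy":0.24,"wz":0,"grip":1},{"tx":-120,"ty":6,"tz":4,"wx":0.004,"wy":0.32,"wz":0,"grip":1},{"tx":-155,"ty":6,"tz":5,"wx":0.004,"wy":0.4,"wz":0,"grip":1},{"tx":-190,"ty":6,"tz":6,"wx":0.004,"wy":0.411,"wz":0,"grip":1},{"tx":-218,"ty":6,"tz":7,"wx":0.004,"wy":0.411,"wz":0,"grip":1},{"tx":-231,"ty":6,"tz":7,"wx":0.004,"wy":0.411,"wz":0,"grip":1},{"tx":-231,"ty":6,"tz":7,"wx":0.004,"wy":0.411,"wz":0,"grip":1},{"tx":-231,"ty":6,"tz":7,"wx":0.004,"wy":0.411,"wz":0,"grip":1}]'
python3 -c "
from h import *
snap('wrist','w23')
print(w2p(load('w23'),[.5768,-.0294,.083]))
crop('w23',190,100,240,230,2.6,'w23a')"
```

```text
clock: 15.2
tcp_pos: [0.5459, -0.0293, 0.1893]
ee_rot: [-1.287, -1.073, 1.074]
wrist_force: [0.1, -0.1, -0.6]
width: 0.0856
[[321.05846138 279.91726871]]
```

View pics/w23.png

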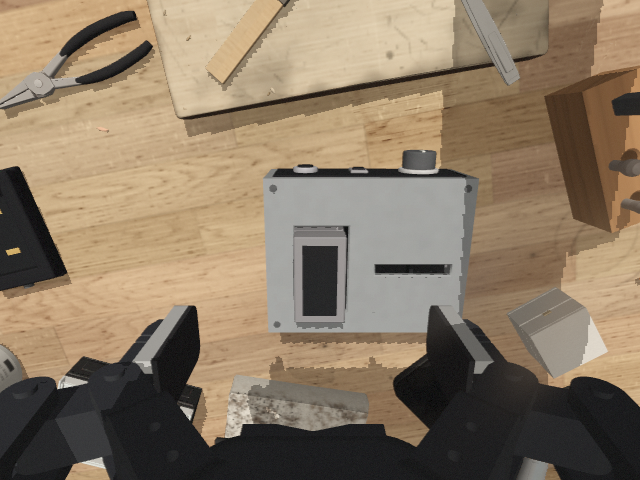

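View pics/w23a.png

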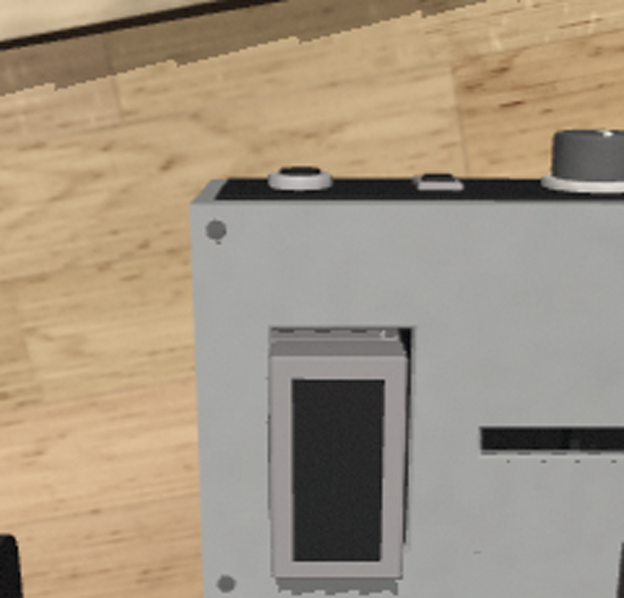

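Run:
```python
from h import *
d=load('w23'); f=lambda l,x0,y0,k: (np.array(l)+.5)/k-.5+[x0,y0]
P=p2w(d,f([(270,355),(407,355),(402,577),(273,577)],190,100,2.6),.083); print(np.round(P,4).tolist(),P.mean(0),np.linalg.norm(P[1]-P[0]),np.linalg.norm(P[2]-P[1]))
for v in (P[1]-P[0],P[2]-P[3]): print(np.arctan2(v[1],v[0])-np.pi/2)
plan([*P.mean(0)[:2],.063+.05],np.pi/2-.181)
```

```text
[[0.5424, -0.042, 0.083], [0.5488, -0.0073, 0.083], [0.6115, -0.0186, 0.083], [0.6051, -0.0536, 0.083]] [ 0.57695868 -0.03039499  0.083     ] 0.03529108764280999 0.06374031218911373
-0.18124569296681647
-0.18112153172001855
from [ 0.5458 -0.0285  0.1896] shift mm [  3.7  76.5 -31.2] turn [-0.0022 -0.0002  0.0009]
```

```bash
python3 -m jog '[{"tx":2,"ty":15,"tz":-16,"wx":0,"wy":0,"wz":0,"grip":1},{"tx":3.7,"ty":40,"tz":-31,"wx":-0.002,"wy":0,"wz":0,"grip":1},{"tx":3.7,"ty":70,"tz":-31,"wx":-0.002,"wy":0,"wz":0,"grip":1},{"tx":3.7,"ty":95,"tz":-31,"wx":-0.002,"wy":0,"wz":0,"grip":1},{"tx":3.7,"ty":110,"tz":-31,"wx":-0.002,"wy":0,"wz":0,"grip":1},{"tx":3.7,"ty":115,"tz":-31,"wx":-0.002,"wy":0,"wz":0,"grip":0.8},{"tx":3.7,"ty":115,"tz":-31,"wx":-0.002,"wy":0,"wz":0,"grip":0.7},{"tx":3.7,"ty":115,"tz":-31,"wx":-0.002,"wy":0,"wz":0,"grip":0.7}]' 40
python3 -c "
from h import *
snap('wrist','w24');plan([.577,-.0302,.063],np.pi/2-.181);print(st()['wrist_force'])"
```

```text
clock: 15.92
tcp_pos: [0.5769, -0.0294, 0.0752]
ee_rot: [-1.288, -1.076, 1.075]
wrist_force: [0.8, -0.3, -1.1]
width: 0.06
from [ 0.5774 -0.0298  0.0757] shift mm [-0.5 12.7  0.3] turn [0.0013 0.0007 0.001 ]
[ 0.11530798 -0.14243163 -0.09542552]
```

View pics/w24.png

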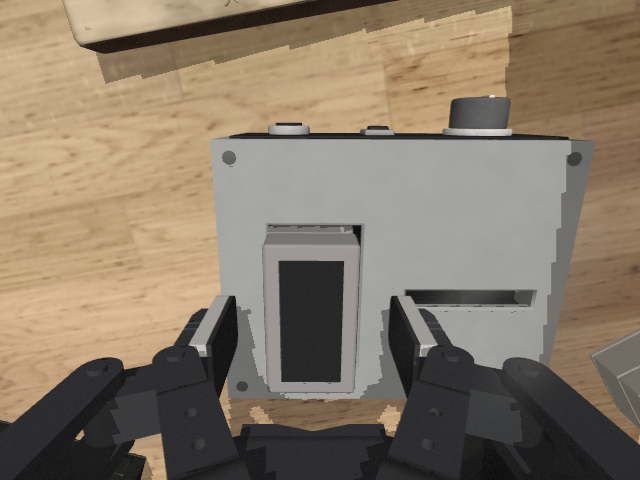

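```bash
python3 -m jog '[{"tx":-0.4,"ty":4,"tz":0,"wx":0.001,"wy":0,"wz":0,"grip":0.7},{"tx":-0.4,"ty":8,"tz":0,"wx":0.001,"wy":0,"wz":0,"grip":0.7},{"tx":-0.4,"ty":12,"tz":0,"wx":0.001,"wy":0,"wz":0,"grip":0.7},{"tx":-0.4,"ty":12.5,"tz":0,"wx":0.001,"wy":0,"wz":0,"grip":0.7},{"tx":-0.4,"ty":12.5,"tz":0,"wx":0.001,"wy":0,"wz":0,"grip":0.6}]' 40
python3 -m jog '[{"tx":0,"ty":0,"tz":0,"wx":0,"wy":0,"wz":0,"grip":0.5},{"tx":0,"ty":0,"tz":0,"wx":0,"wy":0,"wz":0,"grip":0.4},{"tx":0,"ty":0,"tz":0,"wx":0,"wy":0,"wz":0,"grip":0.3},{"tx":0,"ty":0,"tz":0,"wx":0,"wy":0,"wz":0,"grip":0.2},{"tx":0,"ty":0,"tz":0,"wx":0,"wy":0,"wz":0,"grip":0.2}]' 40
python3 -c "
from h import *
snap('wrist','w25');plan([.577,-.0302,.063],np.pi/2-.181);print(st()['wrist_force'])"
```

```text
clock: 16.38
tcp_pos: [0.5771, -0.0302, 0.0629]
ee_rot: [-1.288, -1.076, 1.075]
wrist_force: [0.2, -0.0, -0.1]
width: 0.0516
clock: 16.8
tcp_pos: [0.5771, -0.0302, 0.063]
ee_rot: [-1.288, -1.076, 1.075]
wrist_force: [-0.7, 0.1, 0.8]
width: 0.0355
from [ 0.5771 -0.0302  0.063 ] shift mm [-0.  -0.   0.1] turn [-0.0002  0.0005  0.0009]
[-1.20876334  0.41252546  0.22984253]
```

View pics/w25.png

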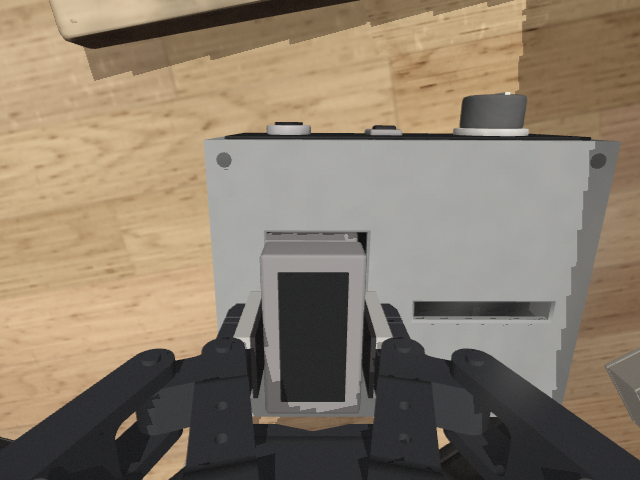

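```bash
python3 -m jog '[{"tx":0,"ty":0,"tz":0,"wx":0,"wy":0,"wz":0,"grip":0},{"tx":0,"ty":-5,"tz":0,"wx":0,"wy":0,"wz":0,"grip":0},{"tx":0,"ty":-12,"tz":0,"wx":0,"wy":0,"wz":0,"grip":0},{"tx":0,"ty":-22,"tz":0,"wx":0,"wy":0,"wz":0,"grip":0},{"tx":0,"ty":-35,"tz":0,"wx":0,"wy":0,"wz":0,"grip":0},{"tx":0,"ty":-60,"tz":0,"wx":0,"wy":0,"wz":0,"grip":0},{"tx":0,"ty":-85,"tz":0,"wx":0,"wy":0,"wz":0,"grip":0},{"tx":0,"ty":-100,"tz":0,"wx":0,"wy":0,"wz":0,"grip":0},{"tx":0,"ty":-100,"tz":0,"wx":0,"wy":0,"wz":0,"grip":0}]' 70
python3 -c "
from h import *
snap('wrist','w26');snap('scene','s26')
plan([.514-.05,-.294,.17],np.pi/2+.056);print(st()['wrist_force'])"
```

```text
clock: 17.6
tcp_pos: [0.5794, -0.0306, 0.1675]
ee_rot: [-1.294, -1.08, 1.072]
wrist_force: [0.1, 0.0, -1.4]
width: 0.0345
from [ 0.5775 -0.0304  0.1638] shift mm [-279.7   -6.6   64.3] turn [ 0.0016 -0.2365  0.0007]
[-1.19501943  0.01186743 -1.53614786]
```

View pics/w26.png

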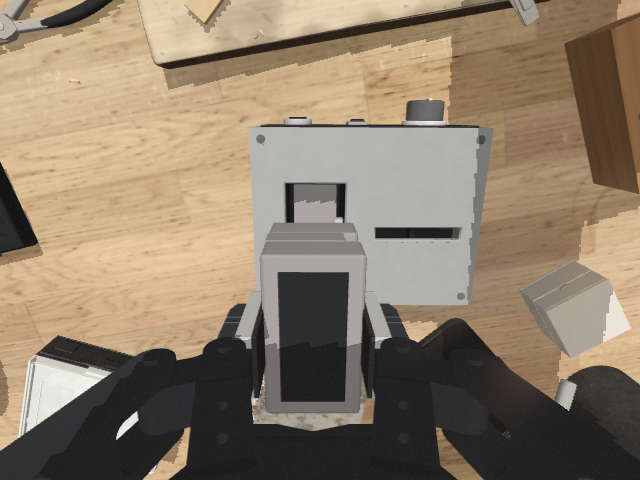

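View pics/s26.png

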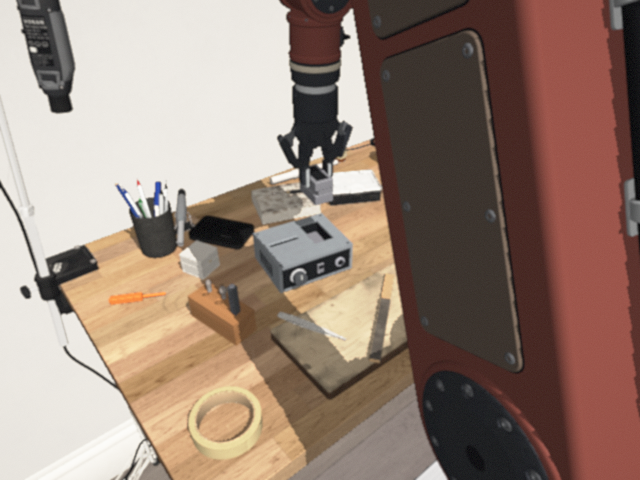

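```bash
python3 -c "
from h import *
d=load('top0')
print(p2w(d,[(505,200),(479,202),(466,204),(449,205),(466,222)],0.0).round(3).tolist(),p2w(d,[(466,203),(449,204)],0.07).round(3).tolist())
print(p2w(load('scene0'),[(440,172),(410,180),(410,193)],0.0).round(3).tolist())"
```

```text
[[0.663, -0.481, 0.0], [0.657, -0.417, 0.0], [0.652, -0.385, 0.0], [0.65, -0.343, 0.0], [0.607, -0.382, 0.0]] [[0.637, -0.364, 0.07], [0.635, -0.325, 0.07]]
[[0.651, -0.492, 0.0], [0.671, -0.401, 0.0], [0.628, -0.354, 0.0]]
```

```bash
python3 -c "
from h import *
plan([.56,-.292,.165],np.pi/2+.056)"
```

```text
from [ 0.5775 -0.0304  0.1638] shift mm [-260.5   -1.4  -29.7] turn [ 0.0016 -0.2365  0.0007]
```

```bash
python3 -m jog '[{"tx":-12,"ty":-1,"tz":-2,"wx":0,"wy":-0.03,"wz":0,"grip":0},{"tx":-35,"ty":-1,"tz":-4,"wx":0,"wy":-0.07,"wz":0,"grip":0},{"tx":-65,"ty":-1,"tz":-7,"wx":0,"wy":-0.11,"wz":0,"grip":0},{"tx":-95,"ty":-1,"tz":-11,"wx":0,"wy":-0.15,"wz":0,"grip":0},{"tx":-130,"ty":-1,"tz":-15,"wx":0.001,"wy":-0.19,"wz":0,"grip":0},{"tx":-165,"ty":-1,"tz":-19,"wx":0.001,"wy":-0.22,"wz":0,"grip":0},{"tx":-200,"ty":-1,"tz":-23,"wx":0.001,"wy":-0.236,"wz":0,"grip":0},{"tx":-230,"ty":-1,"tz":-27,"wx":0.001,"wy":-0.236,"wz":0,"grip":0},{"tx":-250,"ty":-1,"tz":-29,"wx":0.001,"wy":-0.236,"wz":0,"grip":0},{"tx":-260,"ty":-1,"tz":-30,"wx":0.001,"wy":-0.236,"wz":0,"grip":0},{"tx":-260,"ty":-1,"tz":-30,"wx":0.001,"wy":-0.236,"wz":0,"grip":0},{"tx":-260,"ty":-1,"tz":-30,"wx":0.001,"wy":-0.236,"wz":0,"grip":0}]' 70
python3 -c "
from h import *
snap('wrist','w27');crop('w27',215,110,180,200,3,'w27a');print(tool())"
```

```text
clock: 18.7
tcp_pos: [0.5598, -0.2907, 0.1636]
ee_rot: [-1.18, -1.25, 1.248]
wrist_force: [-0.3, 0.1, -0.8]
width: 0.0344
[[-5.61425323e-02 -4.57947752e-04 -9.98422659e-01  5.60122956e-01]
 [ 9.98420589e-01  2.06153330e-03 -5.61433615e-02 -2.90053725e-01]
 [ 2.08399228e-03 -9.99997770e-01  3.41484765e-04  1.63870951e-01]
 [ 0.00000000e+00  0.00000000e+00  0.00000000e+00  1.00000000e+00]]
```

View pics/w27.png

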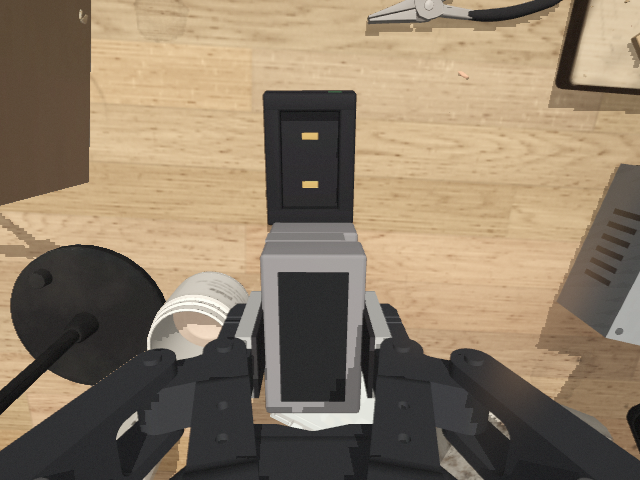

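View pics/w27a.png

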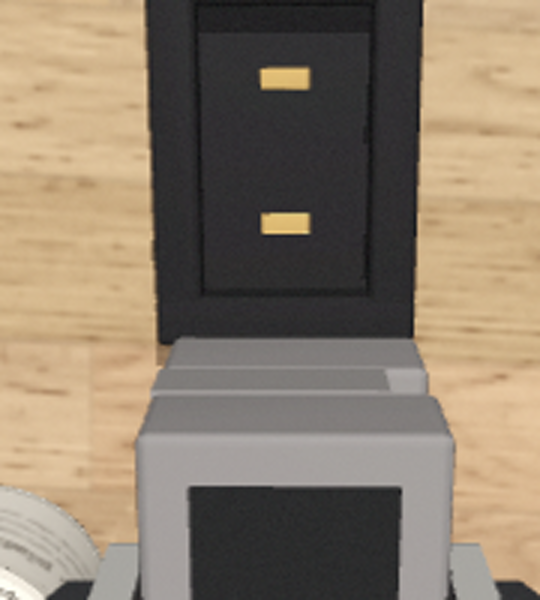

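```bash
python3 -c "
from h import *
crop('w27',250,80,120,150,4,'w27b')"
```

```text
(no output)
```

View pics/w27b.png

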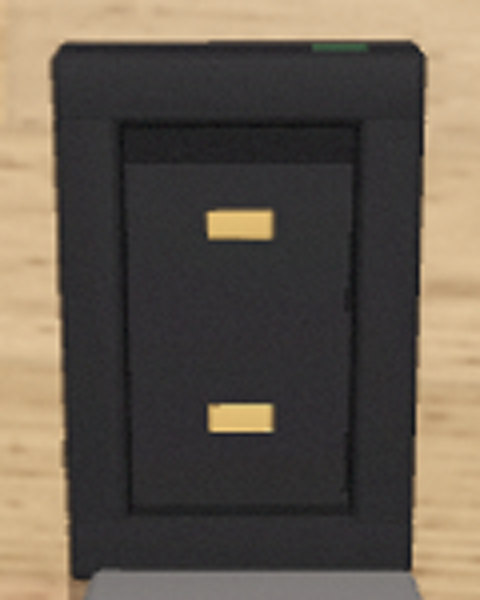

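Run:
```python
from h import *
d=load('w27'); f=lambda l,x0,y0,k: (np.array(l)+.5)/k-.5+[x0,y0]
P=p2w(d,f([(121,124),(361,124),(352,511),(131,513)],250,80,4),.018); print(np.round(P,4).tolist(),P.mean(0),np.linalg.norm(P[1]-P[0]),np.linalg.norm(P[2]-P[1]))
C=p2w(d,f([(240,224),(241,417)],250,80,4),.0085); print(C.tolist(),C.mean(0))
for v in (P[2]-P[1],P[3]-P[0],C[1]-C[0]): print(np.arctan2(v[1],v[0]))
T=tool()
# pack top outer front edge in w25 frame & here
Q=p2w(d,f([(138,437),(453,437)],215,110,3),T[2,3]+.020); q=((Q-T[:3,3])@T[:3,:3]*1000).round(1); print("pack front top in tool",q.tolist())
c=P.mean(0)
plan([c[0],c[1],.060],np.pi/2+.056)
```

```text
[[0.4793, -0.3184, 0.018], [0.4769, -0.276, 0.018], [0.5465, -0.2724, 0.018], [0.5493, -0.3142, 0.018]] [ 0.51300138 -0.29526952  0.018     ] 0.042392269640135725 0.06969946412995871
[[0.49549583432910527, -0.296504700410167, 0.008500000000000008], [0.5313376964003215, -0.2943786137482834, 0.008500000000000008]] [ 0.51341677 -0.29544166  0.0085    ]
0.05177142736495441
0.05896161715220286
0.05924910459168023
pack front top in tool [[-18.1, -20.0, 31.8], [17.1, -20.0, 31.8]]
from [ 0.5601 -0.2901  0.1639] shift mm [ -2.8 103.9  47.3] turn [-0.0003  0.0002  0.0021]
```

```bash
python3 -m jog '[{"tx":-1,"ty":0,"tz":15,"wx":0,"wy":0,"wz":0,"grip":0},{"tx":-2,"ty":0,"tz":35,"wx":0,"wy":0,"wz":0,"grip":0},{"tx":-2.3,"ty":0,"tz":47,"wx":0,"wy":0,"wz":0.002,"grip":0},{"tx":-2.3,"ty":25,"tz":47,"wx":0,"wy":0,"wz":0.002,"grip":0},{"tx":-2.3,"ty":55,"tz":47,"wx":0,"wy":0,"wz":0.002,"grip":0},{"tx":-2.3,"ty":80,"tz":47,"wx":0,"wy":0,"wz":0.002,"grip":0},{"tx":-2.3,"ty":100,"tz":47,"wx":0,"wy":0,"wz":0.002,"grip":0},{"tx":-2.3,"ty":113,"tz":47,"wx":0,"wy":0,"wz":0.002,"grip":0},{"tx":-2.3,"ty":113,"tz":47,"wx":0,"wy":0,"wz":0.002,"grip":0},{"tx":-2.3,"ty":113,"tz":47,"wx":0,"wy":0,"wz":0.002,"grip":0}]' 70
python3 -c "
from h import *
snap('wrist','w28');plan([.5132,-.2950,.033],np.pi/2+.057);crop('w28',230,170,170,130,4.4,'w28a')"
```

```text
clock: 19.58
tcp_pos: [0.5132, -0.2931, 0.0507]
ee_rot: [-1.179, -1.251, 1.251]
wrist_force: [0.3, -0.1, -0.9]
width: 0.0347
from [ 0.5138 -0.2939  0.0516] shift mm [-1.  18.6  0.7] turn [ 0.      0.0004 -0.0001]
```

View pics/w28a.png

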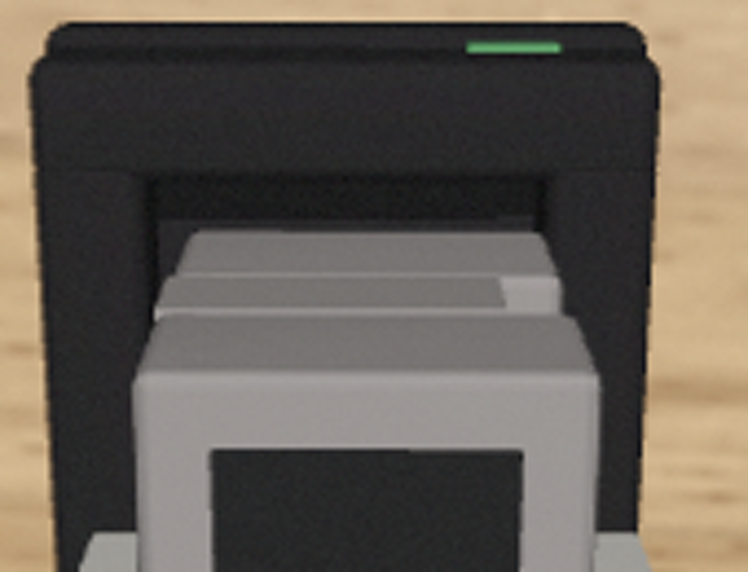

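```bash
python3 -m jog '[{"tx":-1.2,"ty":0,"tz":0.7,"wx":0,"wy":0,"wz":0,"grip":0},{"tx":-1.2,"ty":2,"tz":0.7,"wx":0,"wy":0,"wz":0,"grip":0},{"tx":-1.2,"ty":4,"tz":0.7,"wx":0,"wy":0,"wz":0,"grip":0},{"tx":-1.2,"ty":4,"tz":0.7,"wx":0,"wy":0,"wz":0,"grip":0}]' 70
python3 -c "
from h import *
snap('wrist','w29');plan([.5132,-.2950,.033],np.pi/2+.057);crop('w29',230,170,170,130,4.4,'w29a');print(st()['wrist_force'])"
```

```text
clock: 19.97
tcp_pos: [0.5133, -0.2952, 0.0478]
ee_rot: [-1.182, -1.251, 1.251]
wrist_force: [0.3, 1.2, -1.7]
width: 0.0344
from [ 0.5131 -0.2952  0.0478] shift mm [ 0.2 14.8 -0.1] turn [ 0.0001  0.0004 -0.0002]
[-0.03697544 -0.69766998 -1.57013436]
```

View pics/w29a.png

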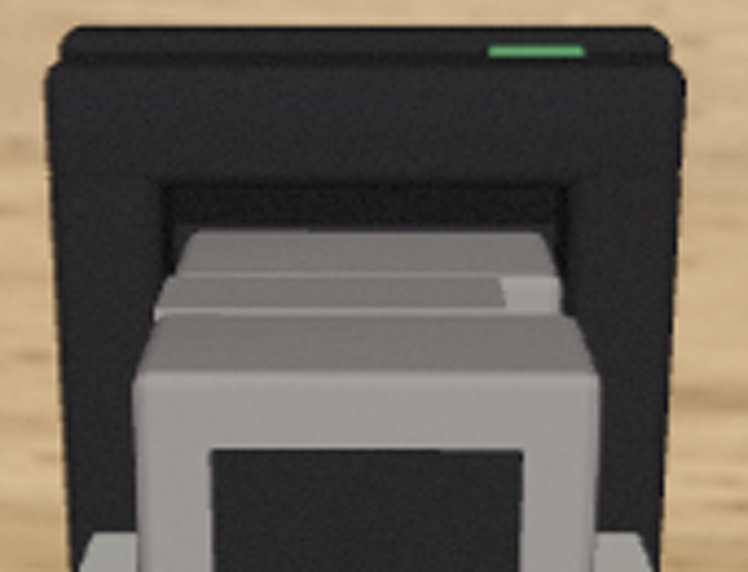

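Pack bottom (180–550 at crop) is now between the bay edges (163–575), centred. Lowering.

```bash
python3 -m jog '[{"tx":0.2,"ty":3,"tz":0,"wx":0,"wy":0,"wz":0,"grip":0},{"tx":0.2,"ty":6,"tz":0,"wx":0,"wy":0,"wz":0,"grip":0},{"tx":0.2,"ty":9,"tz":0,"wx":0,"wy":0,"wz":0,"grip":0},{"tx":0.2,"ty":11.5,"tz":0,"wx":0,"wy":0,"wz":0,"grip":0},{"tx":0.2,"ty":13,"tz":0,"wx":0,"wy":0,"wz":0,"grip":0},{"tx":0.2,"ty":13.5,"tz":0,"wx":0,"wy":0,"wz":0,"grip":0}]' 70
python3 -c "
from h import *
plan([.5132,-.2950,.033],np.pi/2+.057);print(st()['wrist_force'])"
```

```text
clock: 20.52
tcp_pos: [0.5129, -0.2948, 0.0338]
ee_rot: [-1.181, -1.251, 1.251]
wrist_force: [-0.2, -0.2, -1.7]
width: 0.0344
from [ 0.5129 -0.2948  0.0338] shift mm [-0.2  0.8 -0.3] turn [-0.0004  0.0003  0.0003]
[-0.21428904 -0.17494509 -1.72110278]
```

```bash
python3 -m jog '[{"tx":0,"ty":0.4,"tz":0,"wx":0,"wy":0,"wz":0,"grip":0},{"tx":0,"ty":0.8,"tz":0,"wx":0,"wy":0,"wz":0,"grip":0},{"tx":0,"ty":1.2,"tz":0,"wx":0,"wy":0,"wz":0,"grip":0},{"tx":0,"ty":1.2,"tz":0,"wx":0,"wy":0,"wz":0,"grip":0}]' 70
python3 -c "
from h import *
snap('wrist','w30');plan([.5132,-.2950,.033],np.pi/2+.057);print(st()['wrist_force'])"
```

```text
clock: 20.85
tcp_pos: [0.5129, -0.2948, 0.0326]
ee_rot: [-1.181, -1.251, 1.251]
wrist_force: [-0.4, 0.5, -1.3]
width: 0.0349
from [ 0.5129 -0.2949  0.0326] shift mm [-0.1 -0.4 -0.2] turn [-0.0003  0.0003  0.0002]
[-0.0532249   0.75091716 -0.58224429]
```

View pics/w30.png

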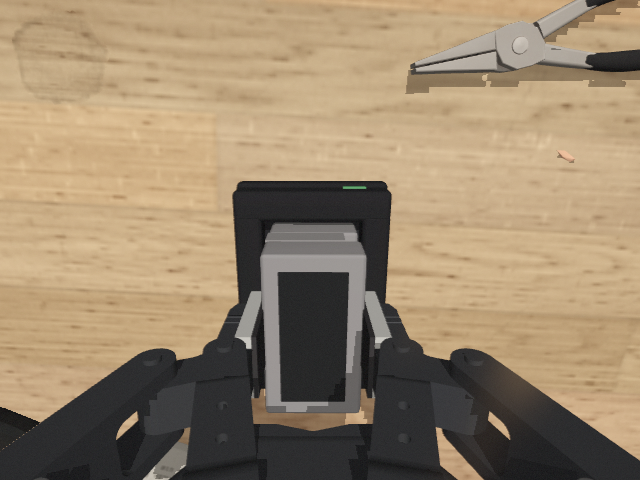

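Not touching yet; step down a little more until there's contact force.

```bash
python3 -m jog '[{"tx":0,"ty":0.4,"tz":0,"wx":0,"wy":0,"wz":0,"grip":0},{"tx":0,"ty":0.8,"tz":0,"wx":0,"wy":0,"wz":0,"grip":0},{"tx":0,"ty":0.8,"tz":0,"wx":0,"wy":0,"wz":0,"grip":0}]' 70
python3 -m jog '[{"tx":0,"ty":0.4,"tz":0,"wx":0,"wy":0,"wz":0,"grip":0},{"tx":0,"ty":0.7,"tz":0,"wx":0,"wy":0,"wz":0,"grip":0},{"tx":0,"ty":0.7,"tz":0,"wx":0,"wy":0,"wz":0,"grip":0}]' 70
```

```text
clock: 21.15
tcp_pos: [0.513, -0.295, 0.0323]
ee_rot: [-1.182, -1.251, 1.251]
wrist_force: [-1.6, 0.7, 4.2]
width: 0.0344
clock: 21.4
tcp_pos: [0.5131, -0.295, 0.0323]
ee_rot: [-1.182, -1.251, 1.251]
wrist_force: [-3.0, 1.7, 9.9]
width: 0.0345
```

```bash
python3 -m jog '[{"tx":0,"ty":-0.3,"tz":0,"wx":0,"wy":0,"wz":0,"grip":0.5},{"tx":0,"ty":-0.3,"tz":0,"wx":0,"wy":0,"wz":0,"grip":0.7},{"tx":0,"ty":-0.3,"tz":0,"wx":0,"wy":0,"wz":0,"grip":0.7},{"tx":0,"ty":-0.3,"tz":0,"wx":0,"wy":0,"wz":0,"grip":0.7},{"tx":0,"ty":-10,"tz":0,"wx":0,"wy":0,"wz":0,"grip":0.7},{"tx":0,"ty":-30,"tz":0,"wx":0,"wy":0,"wz":0,"grip":0.7},{"tx":0,"ty":-60,"tz":0,"wx":0,"wy":0,"wz":0,"grip":0.7},{"tx":0,"ty":-95,"tz":0,"wx":0,"wy":0,"wz":0,"grip":0.7},{"tx":0,"ty":-130,"tz":0,"wx":0,"wy":0,"wz":0,"grip":0.7},{"tx":0,"ty":-165,"tz":0,"wx":0,"wy":0,"wz":0,"grip":0.7},{"tx":0,"ty":-180,"tz":0,"wx":0,"wy":0,"wz":0,"grip":0.7},{"tx":0,"ty":-180,"tz":0,"wx":0,"wy":0,"wz":0,"grip":0.7}]'
python3 -c "
from h import *
snap('wrist','w31');snap('top','t31');snap('scene','s31');crop('t31',165,160,300,140,2.6,'t31a')
print(w2p(load('w31'),[[.513,-.2953,.053]]),tool()[:3,3])"
```

```text
clock: 22.4
tcp_pos: [0.5148, -0.2962, 0.2174]
ee_rot: [-1.19, -1.254, 1.252]
wrist_force: [-0.7, -0.1, 0.1]
width: 0.0598
[[315.31681053 213.84607533]] [ 0.51267124 -0.29466976  0.21186433]
```

View pics/w31.png

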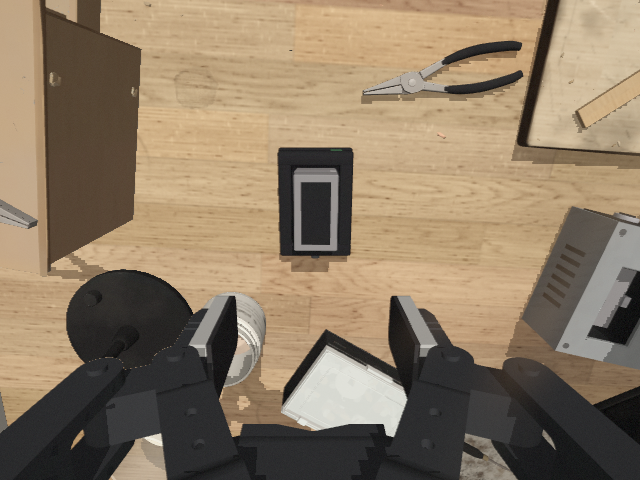

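View pics/t31a.png

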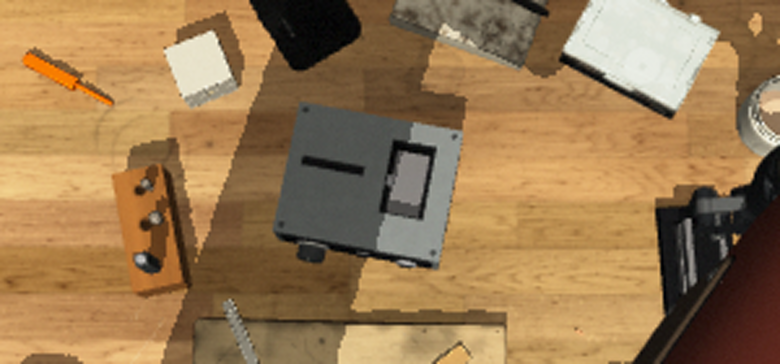

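View pics/s31.png

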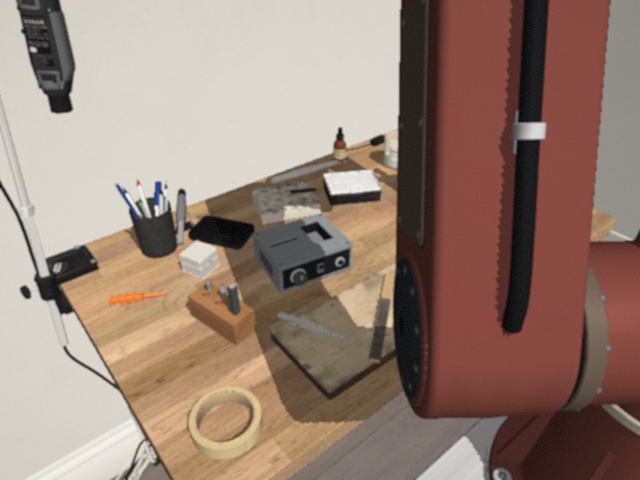

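```bash
python3 -c "
from station import arm
print(arm.finish_job())"
```

```text
the job is handed in; nothing more can be done
None
```

The battery is changed and the job is handed in, at about 22.4 s on the robot's clock.

- **Release:** I put the pin into the slot about 15 mm deep and slid it along. It met the tab about 16 mm from the slot entry, and the battery popped up after roughly 5 to 6 mm more. The highest push I read was about 5.3 N; forces were read only at the end of each short move.
- **Pin:** it is back in its hole. It stopped at the same height it was taken from, with about 7 N of contact on the shoulder. The scene, wrist and top pictures afterwards show it standing upright.
- **Battery:** I lifted it out and set it upright in the charging bay, pressing down with about 10 N at contact. The last wrist picture shows it square and centred in the bay.
- **Surroundings:** the unit's well is empty, and the pliers and ring box were not touched. The gripper was open and about 0.16 m above the battery when I handed in.

No check failed or disagreed. The first jog call was refused because its rows left fields out, and nothing moved.

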